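# Turn a front cover face up and locate it in the print nest

### The arm

A 6-joint arm with a two-finger parallel gripper is mounted at the origin on a cart in front of the work surface, level with it; the furniture and walls round the work are solid. World frame = base frame: x ahead of the robot, y to its left, z up, the work surface at z = 0. Lengths are in m, angles in degrees, forces in N, time in s.
With the tool pointing down it reaches from about 0.325 to 0.775 m from the base axis. Payload 5.5 kg.
Tool frame: the origin (TCP) lies at the centre of the arm's flange, where the gripper is bolted on; the fingertips stand 182 mm ahead of it and the grasp point (between the pads) lies 163 mm ahead of it; z points along the fingers, y is the direction in which the jaws open and shut (so a half turn about z gives the same grasp; the last joint's range is limited). The gripper opens to 88 mm and grips with 3 to 60 N. Pads are 20 mm wide; open, the fingers measure 115 mm over their backs; the gripper's body (75 mm by 178 mm) begins 61 mm behind the grasp point.
Start: joints at [-76.301, 5.22, 70.514, -0, 104.267, -3.249], TCP at [0.175, -0.574, 0.405] pointing down, gripper open.
Joint ranges: [-164.24, 164.24], [-49.07, 125.15], [9.68, 141.18], [-86.29, 266.29], [3.28, 154.24], [-151.56, 151.56]. Speed limits (degrees/s): [147.25, 147.25, 172.46, 180, 180, 180].

### API

Orientations are given as [roll, pitch, yaw] about the fixed x, y, z axes, in that order (R = Rz(yaw) Ry(pitch) Rx(roll)).
In Python, from station import r gives the robot as it stands. The module is installed in compiled form; this text tells all that it offers. Calls block until the motion is done:
- r.reach(position, orientation): joint-space move of the TCP to a pose.
- r.servo_line(position, rotation=None, speed=0.15): straight line of the TCP; rotation=None keeps the orientation; speed is the mean speed in m/s.
- r.move_joints(angles): joint-space move.
- r.let_go() and r.grab(squeeze=None): open the fingers fully, or close them until they stop; squeeze is the grip in N (None keeps the last).
- r.wait(seconds).
- r.inverse_kinematics(position, orientation): joint angles nearest the present ones, or None.
- r.sense(): the state.
- r.snapshot(name): name is "side" or "top"; returns a dict with "frame" (480x640x3 uint8, red, green, blue), "fx", "fy", "cx", "cy" (pixels), "R" (3x3) and "t" (3): a world point X has camera coordinates R X + t. Camera axes: x right, y down, z forward; pixel columns grow to the right and rows downward; lengths in m; the calibration is good to about 2 mm. A picture is of the moment at which its call begins. There is no depth.
A pose or a line that the arm cannot do raises r.IKError and nothing moves.
- r.hand_in(): hands the job in, once; it reports no verdict.
The state is a dict: "clock": time; "joints": joint angles; "joint_vel": joint speeds; "joint_torque": joint torques, N m; "tcp_pos": TCP position; "orientation": TCP orientation; "contact_force": force on the tool from outside, world axes, zero at the start; "torque": the same for the moment, N m; "opening": finger opening in m.
Only numpy, scipy, OpenCV 4.12 (cv2) and the standard library are available. Lean on these libraries where they do the work, as an engineer would, in place of code of your own. Each camera call takes 0.05 s, during which the arm holds its last target.

### The job

The blue front cover lies face down on the black mat. Turn it over and lay it face up on the print nest, its cut corner at the clamp, push it fully home against both dowels and the end stop while the clamp lever is still swung open, then swing the lever fully shut so that its nose holds the cut corner. Leave the ink tin, the loupe, the tally counter and the tape roll where they stand.

Things in the scene. Friction and masses are not known exactly. Their poses are not given: they have to be found in the camera images.
- nest: print nest, a grey anodised plate 150 x 128 x 12 mm fixed to the trolley; origin at the centre of its underside, z up, x away from the robot when its yaw is 0. Two dowels, an end stop and a swing clamp stand on it. A cover that is home lies flat on it, long side along the nest's x, over x -31 to 59 and y -19 to 45 mm, cut corner at (-x, -y)
- nest_home (a point): where the cover's centre (its origin) lies when it is home: 14, 13, 23 mm in the nest's frame. With the clamp open, the plate is free to lay the cover about 20 mm short of this towards the nest's -y and 9 mm towards its -x
- nest_cut (a point): point on the nest where the middle of the cover's cut corner lies when it is home: -23, -11, 23 mm in the nest's frame
- dowel_near (a point): top of the nearer dowel, steel, 8 mm across, 16 mm high on the plate, at -19, 49 mm in the nest's frame. The cover's long side rests against both dowels, at the nest's y = 45 mm; a finger can pass between them
- dowel_far (a point): top of the farther dowel, the same size, at 47, 49 mm in the nest's frame
- end_stop (a point): face of the steel button of the end stop, at 59, 19, 21 mm in the nest's frame, looking to the nest's -x; it sits in a dark block 11 x 20 mm that stands 16 mm above the plate. The cover's square short end rests against it
- clamp (a joint): swing clamp on the nest, a flat steel lever level with the plate, in rad. 0 = shut: nose towards +x+y of the nest (45 degrees), on the cut corner; handle at 200 degrees (anticlockwise from the nest's x), towards the robot. It opens anticlockwise seen from above, limits -0.06 and 1.66, and starts open, 1.3 to 1.65. Friction holds it where it is left: 2 to 3 N at the knob move it
- clamp_pivot (a point): pivot of the clamp, at -47, -35 mm in the nest's frame (this point 44 mm up); hub 16 mm across, up to 32 mm above the trolley. The nose reaches 34 mm from here, the arms lie 15 to 25 mm above the trolley. Shutting, the nose meets a cover that is home only in the last 0.2 rad and presses it against dowels and stop
- clamp_knob (a point): on the axis of the red upright knob at the handle's end, 50 mm from the pivot, 44 mm above the trolley; the knob is 17 mm across and reaches from 30 to 56 mm above the trolley
- mat: black rubber mat, 170 x 170 x 3 mm, fixed on the trolley; origin at the centre of its underside; the cover starts on it, and it is free otherwise
- cover: loose blue cover, a rigid tray 64 (its x) x 90 (y) x 22 mm (z), 60 to 130 g, origin at its very centre. -z is the face with a window, +z the hollow back, walls 4 mm. Starts face down, z up, yaw 0.2 to 2.9. When home its z points down, its y to the nest's -x, its x to the nest's -y. Best gripped across the 64 mm. It can stand on its -y end, 90 mm tall, if let go upright within 8 degrees
- cover_cut (a point): middle of the cover's cut corner, at 24, 37, 0 mm in the cover's frame: the corner at (+x, +y) is cut off at 45 degrees, 16 mm along each side
- ink_tin: bystander: white tin of ink with a black label, 61 mm across, 55 mm high, loose; origin at the centre of its underside
- loupe: bystander: small black folding magnifier, 40 x 40 x 42 mm, loose; origin at the centre of its underside
- tally_counter: bystander: round light grey hand counter, about 50 mm across, 21 mm high, loose; origin at the centre of its underside
- masking_roll: bystander: roll of yellow masking tape lying flat, 104 mm across, 25 mm high, loose; origin at the centre of its underside
- power_supply: obstacle, always in one place: grey power supply, 305 x 275 x 118 mm, knobs 20 mm proud in front, a parts bin on top; origin at the centre of its underside. Its lead, up to 9 mm thick, lies fixed across the trolley within 60 mm of the centre line y = 0. The printing machine's tall box stands left of the trolley at y over 0.41 m, x 0.60 to 0.73 m, up to 0.55 m high
- water_bottle: obstacle, always in the same place: clear water bottle, 53 mm across, 186 mm high; origin at the centre of its underside

How it is judged:
By the outcome, as a careful person would: the job done as asked, in the order asked, and still so for the second after the job is handed in, with the robot touching nothing.
It also fails if it takes over 70 s, if anything falls off the work surface, if the arm or the gripper's body presses on something with over 40 N, if the wrist force passes 120 N, or if a joint passes its speed limit or range.

## Working session

There is one attempt and no reset: what is moved stays moved. The work goes in short steps, each a Python script; the robot and the scene stay as the last script left them, time stands still between calls to the robot, and variables do not carry over. Pictures are saved under pics/ and viewed, and the job is handed in when it is done.

```bash
mkdir -p pics; ls; python3 - <<'E'
from station import r
import cv2,json
s=r.sense(); print(s)
for n in("top","side"):
    d=r.snapshot(n); cv2.imwrite(f"pics/{n}0.png",d["frame"][:,:,::-1]); print(n,d["fx"],d["fy"],d["cx"],d["cy"],d["R"],d["t"])
E
```

```text
pics
{'clock': 0.0, 'joints': array([-7.63015699e+01,  5.26305464e+00,  7.05809594e+01,  2.19518078e-04,
        1.04266660e+02, -3.24796068e+00]), 'joint_vel': array([ 0.04315723, -0.00412091, -0.0143511 , -0.00683578, -0.00533511,
       -0.03784423]), 'joint_torque': array([-5.07358127e-04, -4.46454978e+01, -4.06450009e+01,  6.98961876e-02,
        2.93857791e-02, -1.75764335e-04]), 'tcp_pos': array([ 0.17490568, -0.57400064,  0.40351617]), 'orientation': array([-1.79889516e+02, -6.48296889e-03,  1.69464385e+01]), 'contact_force': array([0.5310106 , 1.14230932, 0.23815871]), 'torque': array([-0.03378303,  0.01769326,  0.05828698]), 'opening': 0.08774801850224066}
top 464.00933862053506 464.00933862053506 322.88034624472084 244.85972007763883 [[-0.01079608 -0.99946906 -0.03074157]
 [-0.98740207  0.01550916 -0.15746942]
 [ 0.15786259  0.02865423 -0.98704526]] [0.03315291 0.62309628 0.81414463]
side 547.7518153548868 547.7518153548868 318.44172705694774 245.30302461617754 [[-0.88162083 -0.47182002  0.01142739]
 [-0.32314604  0.58581459 -0.74323476]
 [ 0.3439787  -0.65894396 -0.66893311]] [0.57046383 0.23561956 0.84823723]
```

View pics/top0.png

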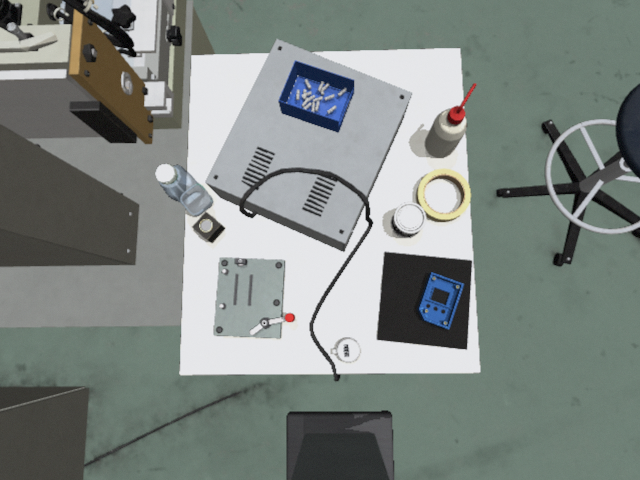

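View pics/side0.png

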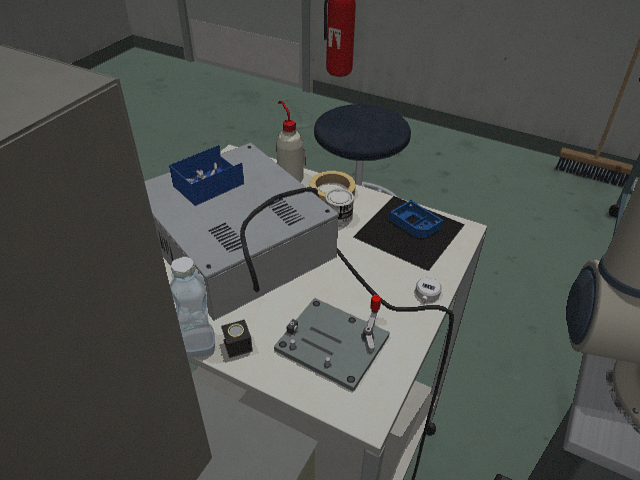

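```bash
python3 - <<'E'
import cv2
a=cv2.imread("pics/top0.png"); b=cv2.imread("pics/side0.png")
def z(i,x,y,w,h,f,n): cv2.imwrite("pics/"+n,cv2.resize(i[y:y+h,x:x+w],None,fx=f,fy=f,interpolation=cv2.INTER_CUBIC))
z(a,205,245,100,100,6,"zt_nest.png"); z(a,370,245,110,110,5,"zt_cov.png")
z(b,265,285,140,110,5,"zs_nest.png"); z(b,350,190,120,90,6,"zs_cov.png")
E
```

```text
(no output)
```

View pics/zt_nest.png

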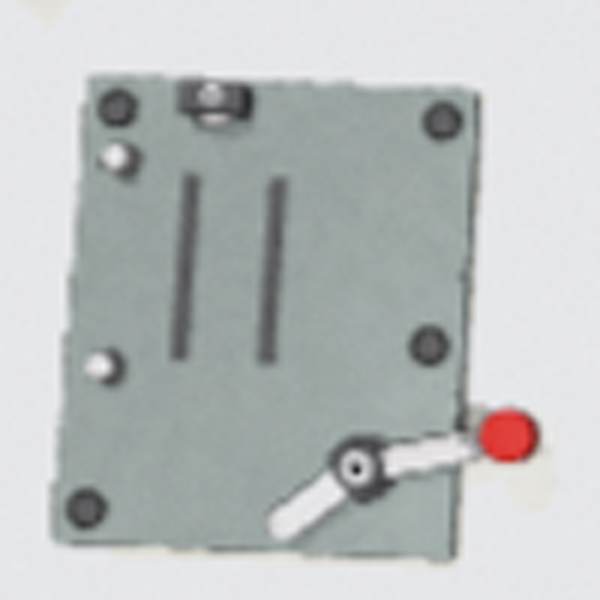

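View pics/zt_cov.png

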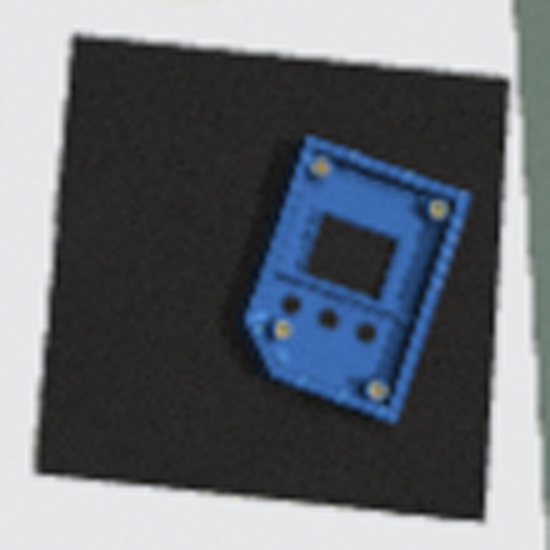

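View pics/zs_nest.png

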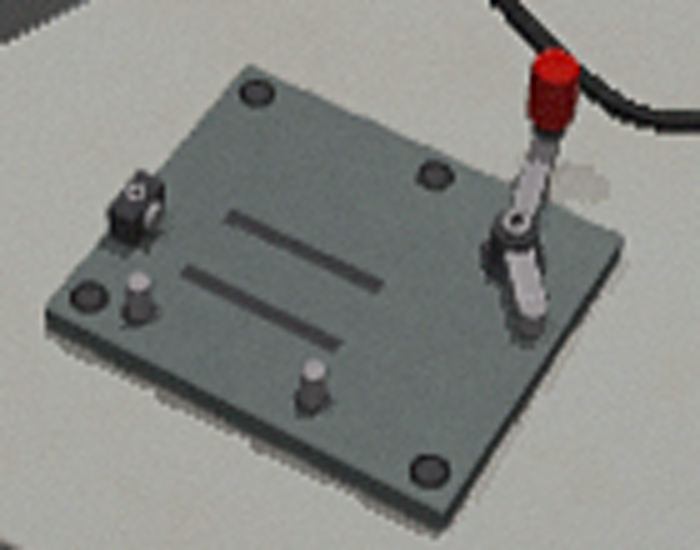

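View pics/zs_cov.png

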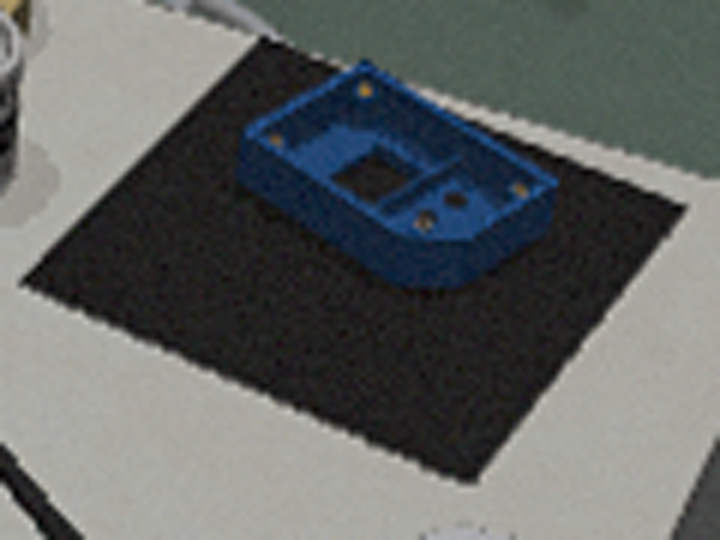

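```bash
cat > fit.py <<'E'
import numpy as np
from scipy.optimize import least_squares
def proj(d,X):
    c=np.asarray(X)@np.asarray(d["R"]).T+d["t"]
    return np.c_[d["fx"]*c[:,0]/c[:,2]+d["cx"],d["fy"]*c[:,1]/c[:,2]+d["cy"]]
def xyyaw(p,P):
    c,s=np.cos(p[2]),np.sin(p[2]); P=np.asarray(P,float)
    return np.c_[p[0]+c*P[:,0]-s*P[:,1],p[1]+s*P[:,0]+c*P[:,1],P[:,2]]
def un(px,f,off): return (np.asarray(px,float)+.5)/f-.5+np.array(off)
def back(d,uv,z):
    R=np.asarray(d["R"]);v=R.T@np.array([(uv[0]-d["cx"])/d["fx"],(uv[1]-d["cy"])/d["fy"],1]);o=-R.T@d["t"]
    return o+v*(z-o[2])/v[2]
def fit(views,p0):
    f=lambda p:np.concatenate([(proj(d,xyyaw(p,P))-uv).ravel() for d,P,uv in views])
    s=least_squares(f,p0,loss='soft_l1'); return s.x,f(s.x).reshape(-1,2)
E
python3 - <<'E'
from station import r
from fit import *
t=r.snapshot("top");s=r.snapshot("side")
N=np.array([(75,64,12),(75,-64,12),(-75,-64,12),(-75,64,12),(47,49,28),(-19,49,28),(-47,-35,32)])/1e3
ut=un([(88,75),(480,93),(455,557),(52,542),(118,157),(103,365),(357,467)],6,(205,245))
us=un([(45,305),(250,65),(622,238),(440,522),(138,282),(314,370),(516,220)],5,(265,285))
for v in ([(t,N,ut)],[(s,N,us)],[(t,N,ut),(s,N,us)]):
    p,e=fit(v,[.45,.15,0]);print("nest",p,np.degrees(p[2]),e.round(1).tolist())
n=p
for nm,d,uv in(("t",t,un((508,435),6,(205,245))),("s",s,un((555,62),5,(265,285)))):
    k=back(d,uv,.056)
    c,q=np.cos(n[2]),np.sin(n[2]); piv=np.array([n[0]+c*-.047-q*-.035,n[1]+q*-.047+c*-.035])
    v=k[:2]-piv;print("knob",k,np.hypot(*v),"clamp",(np.arctan2(v[1],v[0])-n[2])%(2*np.pi)-np.radians(200))
C=np.array([(32,-45,25),(-32,-45,25),(-32,45,25),(32,29,25),(16,45,25)])/1e3
ct=un([(307,137),(470,190),(397,423),(250,320),(272,375)],5,(370,245))
cs=un([(245,132),(365,62),(557,183),(400,238),(472,238)],6,(350,190))
for v in ([(t,C,ct)],[(s,C,cs)],[(t,C,ct),(s,C,cs)]):
    p,e=fit(v,[.45,-.25,1.5]);print("cover",p,np.degrees(p[2]),e.round(1).tolist())
for nm,uv,z in(("tally",(347,349),.021),("loupe",(208,225),.042),("tin",(408,218),.055),("roll",(444,194),.025),("bottletop",(165,173),.186),("cableA",(312,325),.005),("cableB",(337,378),.005),("cableC",(370,225),.005),("ps corner front",(347,247),.118),("matc",(385,253),.003),("matc",(471,262),.003),("matc",(378,345),.003),("table",(180,374),0),("table",(480,374),0),("table",(190,55),0),("table",(462,48),0),("redbottle",(457,115),.15)):
    print(nm,back(t,uv,z).round(3))
E
```

```text
nest [ 0.5307168   0.16820143 -0.05304663] -3.039348051090634 [[0.2, -0.2], [0.2, -0.7], [-0.0, 0.7], [0.1, 0.2], [-0.3, -0.1], [-0.4, 0.1], [0.3, 0.1]]
nest [ 0.52974195  0.17101707 -0.06255077] -3.5838950163741043 [[-0.6, 0.3], [-0.2, -0.5], [1.0, 0.2], [0.4, -1.1], [-0.1, -0.1], [-0.4, 0.2], [0.2, 0.6]]
nest [ 0.53035462  0.16943678 -0.05787099] -3.315763292348235 [[-0.3, -0.2], [-0.3, -0.4], [-0.9, 1.0], [-0.7, 0.2], [-0.8, -0.1], [-1.1, 0.2], [-0.5, 0.4], [-0.4, -0.3], [-0.3, -1.1], [0.9, -0.8], [0.8, -2.1], [0.1, -0.8], [-0.1, -0.7], [0.2, -0.3]]
knob [0.49123809 0.08697645 0.056     ] 0.05118986657837217 clamp 1.4728147999105246
knob [0.49140853 0.08838369 0.056     ] 0.04984345136083799 clamp 1.4815920017327717
cover [ 0.5200388  -0.1919469   1.21215311] 69.4512570489333 [[0.0, -0.5], [0.2, 0.4], [0.2, -0.3], [-0.8, 0.1], [0.3, 0.3]]
cover [ 0.51864352 -0.18889136  1.20535628] 69.0618273917665 [[-0.6, 0.0], [0.0, -0.3], [0.8, -0.1], [0.3, -0.1], [-0.4, 0.5]]
cover [ 0.51961097 -0.19130823  1.20947425] 69.29776967332026 [[-0.2, -0.3], [-0.1, 0.7], [-0.2, -0.1], [-1.2, 0.3], [-0.1, 0.5], [-0.6, -0.7], [-0.1, -1.0], [0.7, -1.0], [0.3, -1.0], [-0.4, -0.4]]
tally [ 0.432 -0.017  0.021]
loupe [0.667 0.244 0.042]
tin [ 0.671 -0.134  0.055]
roll [ 0.723 -0.21   0.025]
bottletop [0.724 0.276 0.186]
cableA [0.476 0.049 0.005]
cableB [0.378 0.002 0.005]
cableC [ 0.669 -0.067  0.005]
ps corner front [ 0.608 -0.018  0.118]
matc [ 0.613 -0.095  0.003]
matc [ 0.593 -0.26   0.003]
matc [ 0.437 -0.076  0.003]
table [0.387 0.301 0.   ]
table [ 0.383 -0.265  0.   ]
table [1.045 0.305 0.   ]
table [ 1.044 -0.269  0.   ]
redbottle [ 0.828 -0.209  0.15 ]
```

```bash
cat > geo.py <<'E'
import numpy as np
from scipy.spatial.transform import Rotation as Ro
from station import r
NEST=np.array([.5304,.1690]); NYAW=np.radians(-3.25)
COV=np.array([.5196,-.1915]); CYAW=np.radians(69.35)
Z=np.array([0,0,1.]); G=.163
def h(a): return np.array([np.cos(a),np.sin(a),0])
def nest(x,y,z=0): return np.r_[NEST,0]+h(NYAW)*x/1e3+h(NYAW+np.pi/2)*y/1e3+Z*z/1e3
def pose(g,tz,ty):
    tz=tz/np.linalg.norm(tz); ty=ty/np.linalg.norm(ty)
    R=np.c_[np.cross(ty,tz),ty,tz]
    return np.asarray(g)-G*tz, Ro.from_matrix(R).as_euler('xyz',degrees=True)
def covframe(kind,a=None):
    """columns cx,cy,cz"""
    if kind=='start': return np.c_[h(CYAW),h(CYAW+np.pi/2),Z]
    if kind=='stand': cz=h(a); return np.c_[np.cross(Z,cz),Z,cz]
    if kind=='nest': return np.c_[-h(NYAW+np.pi/2),-h(NYAW),-Z]
def grip1(F,c,al,s,g): # g: grasp point in cover frame
    cx,cy,cz=F.T; return pose(c+F@np.array(g),-cz*np.cos(al)-cy*np.sin(al),s*cx)
def grip2(F,c,al,s,g):
    cx,cy,cz=F.T; return pose(c+F@np.array(g),cz*np.cos(al)-cy*np.sin(al),s*cx)
E
cat > plan.py <<'E'
from geo import *
A1=np.radians(20);A2=np.radians(30)
g1=np.array([0,.012,.012]); g2=np.array([0,-.004,-.012])
ik=lambda p:r.inverse_kinematics(*p)
S=covframe('start');N=covframe('nest')
sc=np.r_[COV,.014]
res=[]
for s1 in(1,-1):
  q=ik(grip1(S,sc,A1,s1,g1)); print("pick",s1,None if q is None else np.round(q))
for s2 in(1,-1):
  q=ik(grip2(N,nest(7,-1,24),A2,s2,g2)); print("place",s2,None if q is None else np.round(q))
for pos in((.50,-.18),(.53,-.2),(.47,-.16)):
 for a in range(0,360,20):
  F=covframe('stand',np.radians(a));c=np.r_[pos,.003+.046]
  o=[]
  for f,A,g in((grip1,A1,g1),(grip2,A2,g2)):
   for s in(1,-1):
    p=f(F,c,A,s,g);q=ik(p)
    tz=Ro.from_euler('xyz',p[1],degrees=True).as_matrix()[:,2]
    q2=ik((p[0]-.1*tz,p[1]))
    o.append(None if q is None else np.round(q).astype(int).tolist()+(['noretreat'] if q2 is None else []))
  print(pos,a,o)
E
python3 plan.py
```

```text
pick 1 [-25. -17. 116.   2.  62. -95.]
pick -1 [-25. -17. 116.   2.  62.  85.]
place 1 [ 20. -19. 118. -14.  54. 120.]
place -1 [ 20. -19. 118. -14.  54. -60.]
(0.5, -0.18) 0 [[-15, 56, 44, -26, 147, -117, 'noretreat'], [-15, 56, 44, -26, 147, 63, 'noretreat'], None, None]
(0.5, -0.18) 20 [[-7, 50, 54, -39, 137, -131], [-7, 50, 54, -39, 137, 49], None, [-58, -20, 132, 65, 69, -14]]
(0.5, -0.18) 40 [[-1, 41, 67, -48, 125, -139], [-1, 41, 67, -48, 125, 41], None, [-58, -1, 116, 59, 84, -25]]
(0.5, -0.18) 60 [[6, 31, 82, -55, 112, -144], [6, 31, 82, -55, 112, 36], [-55, 13, 100, 53, 98, 147], [-55, 13, 100, 53, 98, -33]]
(0.5, -0.18) 80 [[10, 18, 99, -63, 98, -148], [10, 18, 99, -63, 98, 32], [-50, 25, 85, 45, 110, 140], [-50, 25, 85, 45, 110, -40]]
(0.5, -0.18) 100 [None, [13, 3, 116, -71, 83, 28], [-43, 36, 71, 37, 122, 132], [-43, 36, 71, 37, 122, -48]]
(0.5, -0.18) 120 [None, [11, -16, 133, -80, 64, 21], [-37, 44, 59, 28, 132, 121], [-37, 44, 59, 28, 132, -59]]
(0.5, -0.18) 140 [None, None, [-29, 49, 50, 14, 139, 106], [-29, 49, 50, 14, 139, -74]]
(0.5, -0.18) 160 [None, None, [-22,
[... 4626 characters left out ...]
59, 13, 104, 58, 104, -37], [-59, 13, 104, 58, 104, 143], [6, 22, 89, -47, 107, 38], [6, 22, 89, -47, 107, -142]]
(0.47, -0.16) 260 [[-52, 26, 89, 51, 116, -41], [-52, 26, 89, 51, 116, 139], [11, 10, 104, -54, 95, 31], [11, 10, 104, -54, 95, -149]]
(0.47, -0.16) 280 [[-45, 36, 74, 43, 127, -48], [-45, 36, 74, 43, 127, 132], [13, -5, 119, -61, 81, 23], None]
(0.47, -0.16) 300 [[-37, 44, 62, 32, 137, -57], [-37, 44, 62, 32, 137, 123], [11, -25, 135, -66, 64, 10], None]
(0.47, -0.16) 320 [[-30, 50, 54, 17, 145, -72, 'noretreat'], [-30, 50, 54, 17, 145, 108, 'noretreat'], None, None]
(0.47, -0.16) 340 [[-22, 52, 50, -3, 148, -93, 'noretreat'], [-22, 52, 50, -3, 148, 87, 'noretreat'], None, None]
```

```bash
cat > cfg.py <<'E'
from geo import *
import cv2
A1=np.radians(20);A2=np.radians(30)
g1=np.array([0,.012,.0125]); g2=np.array([0,-.004,-.013])
S=covframe('start');N=covframe('nest');F=covframe('stand',np.radians(80))
sc=np.r_[COV,.014]; STAND=np.array([.47,-.18,.003+.045])
def st(t=""):
    s=r.sense();print(t,"clk",round(s["clock"],2),"q",s["joints"].round(1),"f",s["contact_force"].round(1),"op",round(s["opening"]*1e3,1),"tcp",s["tcp_pos"].round(4))
def pic(n,f,x=0,y=0,w=640,hh=480,k=1):
    i=r.snapshot(n)["frame"][y:y+hh,x:x+w,::-1]
    cv2.imwrite("pics/"+f,cv2.resize(i,None,fx=k,fy=k,interpolation=cv2.INTER_CUBIC))
E
python3 - <<'E'
from cfg import *
p=grip1(S,sc,A1,-1,g1)
r.reach(p[0]+Z*.1,p[1]); st("above")
r.servo_line(p[0]); st("down")
r.grab(30); st("grab")
r.servo_line(p[0]+Z*.12); st("lift")
pic("side","s1.png"); pic("top","t1.png",300,180,250,200,3)
for dz in(.1,.0): print(r.inverse_kinematics(*[v+(Z*dz if i==0 else 0) for i,v in enumerate(grip1(F,STAND,A1,-1,g1))]))
E
```

```text
above clk 2.09 q [-24.7 -21.3 108.2   1.4  73.1  85.8] f [-0.3  0.5  0.2] op 88.3 tcp [ 0.4562 -0.1681  0.2801]
down clk 2.91 q [-24.7 -17.4 115.6   1.6  61.8  85.5] f [ 0.1  1.1 -0.1] op 88.1 tcp [ 0.4563 -0.1679  0.1798]
grab clk 3.41 q [-24.7 -17.4 115.6   1.5  61.8  85.5] f [-1.6  0.1  0.3] op 63.9 tcp [ 0.4563 -0.1677  0.18  ]
lift clk 4.36 q [-24.7 -21.6 106.6   1.4  75.2  85.9] f [ 0.3 -0.7 -0.5] op 63.9 tcp [ 0.456  -0.1675  0.2982]
[ 11.11615494   5.63322353 101.26042353 -64.10075    102.97551601
  23.65411916]
[ 11.11615494  14.46275942 103.18615699 -62.30824049  98.11499413
  33.4169051 ]
```

View pics/s1.png

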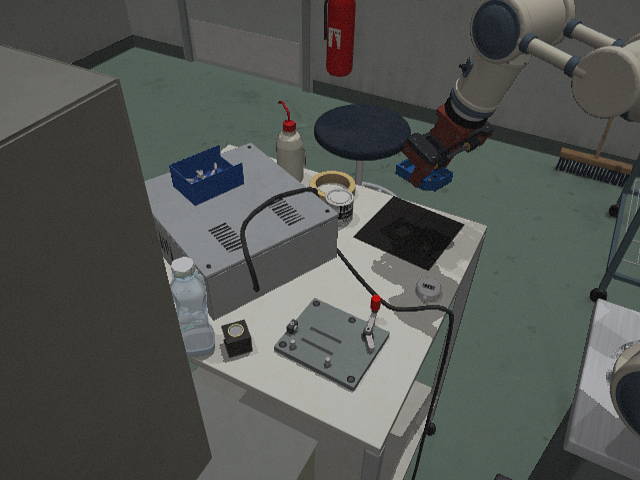

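View pics/t1.png

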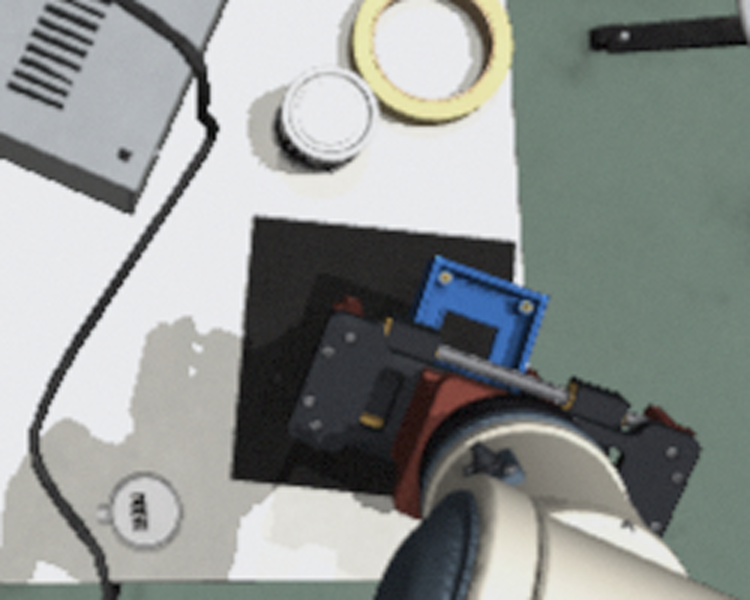

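```bash
python3 - <<'E'
from cfg import *
p=grip1(F,STAND+Z*.001,A1,-1,g1)
r.reach(p[0]+Z*.1,p[1]); st("above")
pic("side","s2.png")
r.servo_line(p[0]+Z*.012,speed=.12); st("near")
r.servo_line(p[0]-Z*.0005,speed=.03); st("down")
pic("side","s3.png",260,120,280,210,2.8)
E
```

```text
above clk 5.52 q [ 11.1   5.5 101.2 -64.  103.   23.6] f [ 0.4  0.4 -0.9] op 63.8 tcp [ 0.4988 -0.0172  0.2166]
near clk 6.45 q [ 11.1  13.1 103.1 -62.5  98.8  32.2] f [ 0.6 -0.6 -0.5] op 63.7 tcp [ 0.4991 -0.0169  0.1295]
down clk 7.02 q [ 11.1  14.4 103.2 -62.3  98.1  33.4] f [-0.6  0.5 -1.1] op 63.6 tcp [ 0.4987 -0.0168  0.1161]
```

View pics/s2.png

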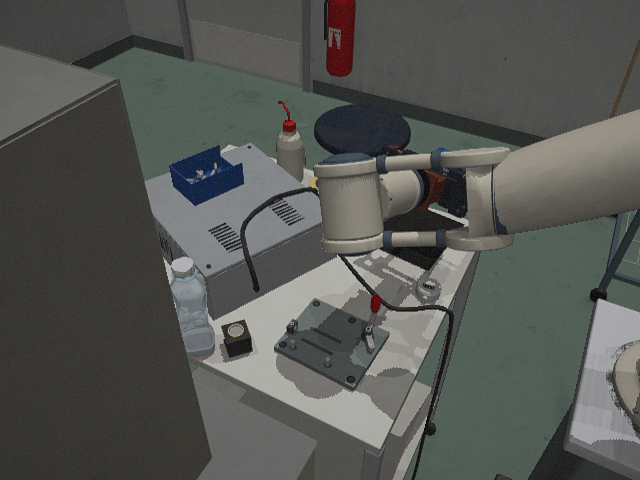

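View pics/s3.png

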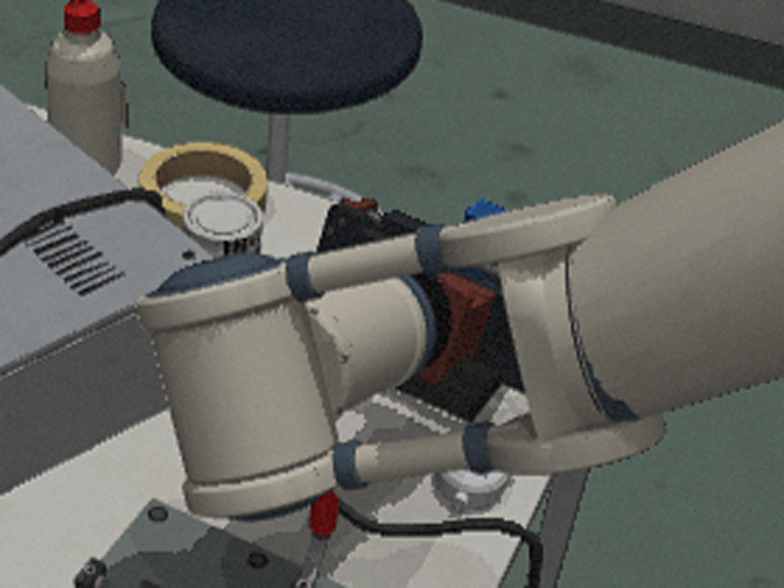

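```bash
python3 - <<'E'
from cfg import *
p=grip1(F,STAND,A1,-1,g1)
z=.0005
for i in range(6):
    z-=.0008
    r.servo_line(p[0]+Z*z,speed=.02); f=r.sense()["contact_force"]; print(round(z,4),f.round(1))
    if abs(f[2])>4: break
st()
pic("top","t3.png",300,180,250,200,3)
E
```

```text
-0.0003 [ 0.8 -0.9 -1.1]
-0.0011 [-0.3  0.7  6. ]
 clk 7.57 q [ 11.1  14.5 103.2 -62.3  98.1  33.5] f [-0.3  0.7  6. ] op 63.9 tcp [ 0.4989 -0.0168  0.1153]
```

View pics/t3.png

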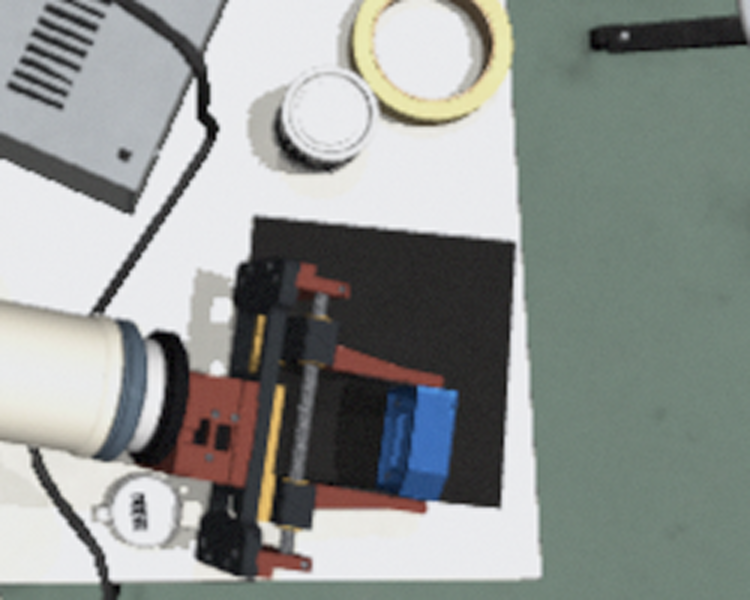

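```bash
python3 - <<'E'
from cfg import *
p=grip1(F,STAND,A1,-1,g1)
tz=Ro.from_euler('xyz',p[1],degrees=True).as_matrix()[:,2]
r.let_go(); st("open")
b=p[0]-Z*.001-tz*.045
r.servo_line(b,speed=.08); st("back")
r.servo_line(b+Z*.13,speed=.25); st("up")
pic("top","t4.png",300,180,250,200,3);pic("side","s4.png")
E
```

```text
open clk 8.2 q [ 11.1  14.6 103.2 -62.3  98.1  33.5] f [ 0.2 -0.3  0.3] op 87.9 tcp [ 0.4988 -0.0169  0.1146]
back clk 8.92 q [ 15.2  15.6 100.  -60.5 102.3  33.3] f [-0.6  0.  -0.3] op 88.2 tcp [0.5061 0.025  0.13  ]
up clk 9.58 q [ 15.1   5.5  96.6 -63.8 108.6  20.9] f [-0.3  0.  -0.9] op 87.9 tcp [0.5058 0.0245 0.2588]
```

View pics/t4.png

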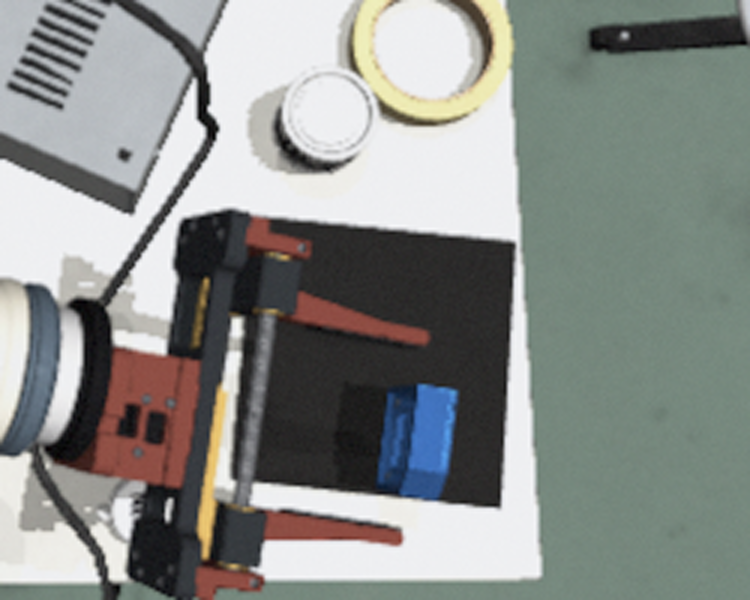

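View pics/s4.png

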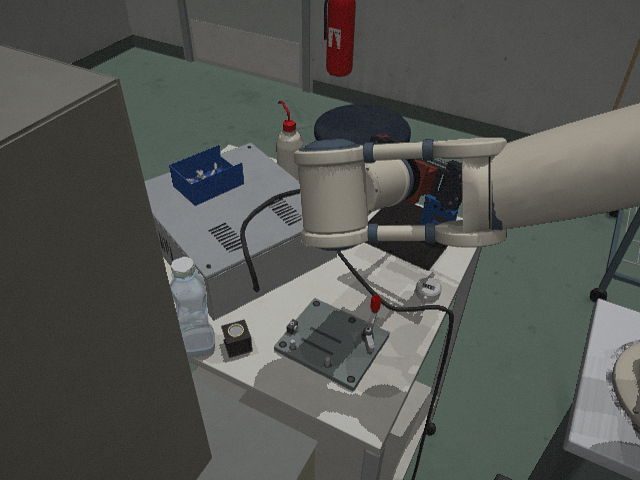

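```bash
python3 - <<'E'
from cfg import *
w=pose(np.array([.475,-.14,.36-.163]),-Z,h(np.radians(-10)))
p=grip2(F,STAND,A2,-1,g2)
tz=Ro.from_euler('xyz',p[1],degrees=True).as_matrix()[:,2]
q=p[0]-tz*.075
print(r.inverse_kinematics(*w),r.inverse_kinematics(q+Z*.12,p[1]))
r.reach(*w); st("way")
pic("top","t5.png",300,180,250,200,3)
r.reach(q+Z*.12,p[1]); st("hi")
pic("top","t6.png",300,180,250,200,3);pic("side","s6.png")
E
```

```text
[-20.35914732 -11.26568485  90.9453936    0.         100.32029124
 -10.35914732] [-55.82055994  19.62190869  74.98976261  47.74478549 125.37094174
 -31.58187328]
way clk 10.72 q [-2.030e+01 -1.120e+01  9.100e+01 -1.000e-01  1.003e+02 -1.030e+01] f [ 0.1  0.1 -0. ] op 87.9 tcp [ 0.475  -0.1399  0.3582]
hi clk 11.58 q [-55.7  19.7  75.   47.7 125.3 -31.5] f [ 1. -0.  0.] op 88.0 tcp [ 0.4325 -0.3954  0.2816]
```

View pics/t6.png

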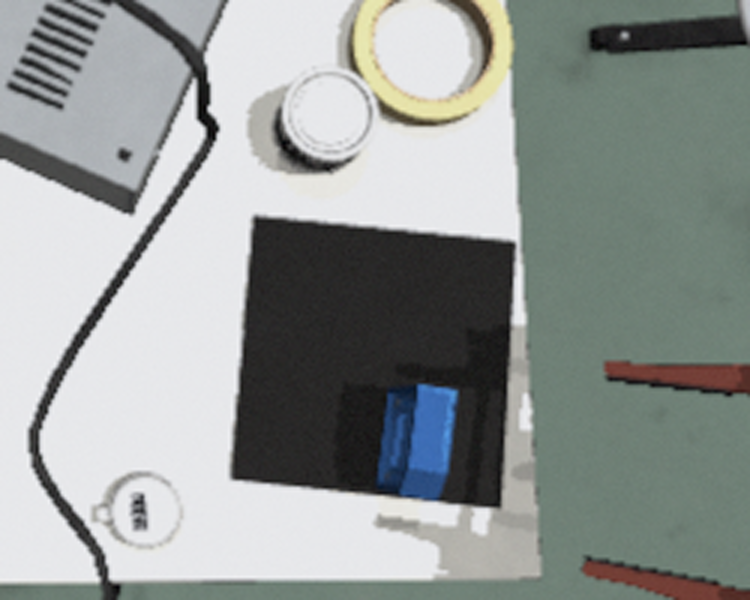

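View pics/s6.png

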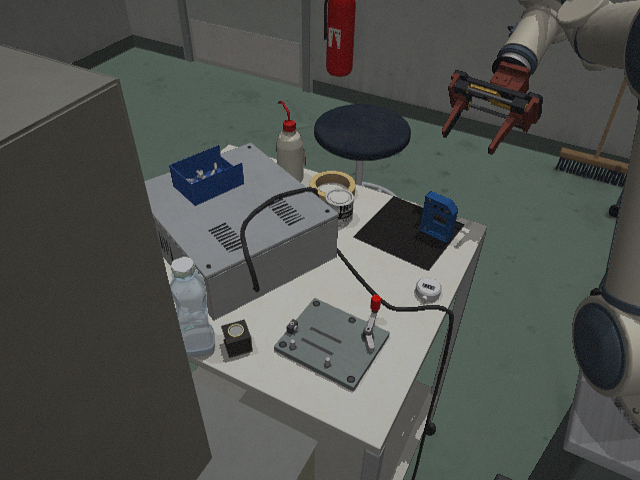

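```bash
python3 - <<'E'
from cfg import *
from fit import *
t=r.snapshot("top")
# local frame: X=cx, Y=-cz?? use yaw of cx ; local Y = Z x cx = -cz
P=np.array([(-32,-11,93),(-32,11,93),(32,-11,77),(32,11,77)])/1e3
# cz=h(80) => +y world = left in image ; local Y=-cz = right
uv=un([(417,384),(458,388),(404,492),(443,497)],3,(300,180))
p,e=fit([(t,P,uv)],[.47,-.18,np.radians(170)]);print(p,np.degrees(p[2]),e.round(1).tolist())
E
```

```text
[ 0.47218037 -0.18191611  3.01810391] 172.92461589156488 [[0.5, -0.6], [-0.3, -0.5], [0.0, 0.7], [-0.2, 0.5]]
```

```bash
python3 - <<'E'
from cfg import *
p=grip2(F,STAND,A2,-1,g2)
tz=Ro.from_euler('xyz',p[1],degrees=True).as_matrix()[:,2]
q=p[0]-tz*.075
r.servo_line(q,speed=.2)
r.servo_line(p[0],speed=.1); st("at")
r.grab(30); st("grab")
r.servo_line(p[0]+Z*.14,speed=.2); st("lift")
pic("top","t7.png",300,180,250,200,3);pic("side","s7.png",300,60,280,210,2.8)
E
```

```text
at clk 13.38 q [-51.7  22.9  88.1  43.8 111.  -41.7] f [-0.3 -0.5 -0.6] op 87.5 tcp [ 0.4433 -0.3322  0.126 ]
grab clk 13.88 q [-51.7  22.9  88.1  43.8 111.  -41.7] f [-0.5 -0.   0.8] op 63.8 tcp [ 0.4432 -0.332   0.1256]
lift clk 14.73 q [-51.7  14.1  83.6  48.5 120.3 -31. ] f [ 0.2  0.1 -0.7] op 63.7 tcp [ 0.443  -0.3316  0.2641]
```

View pics/s7.png

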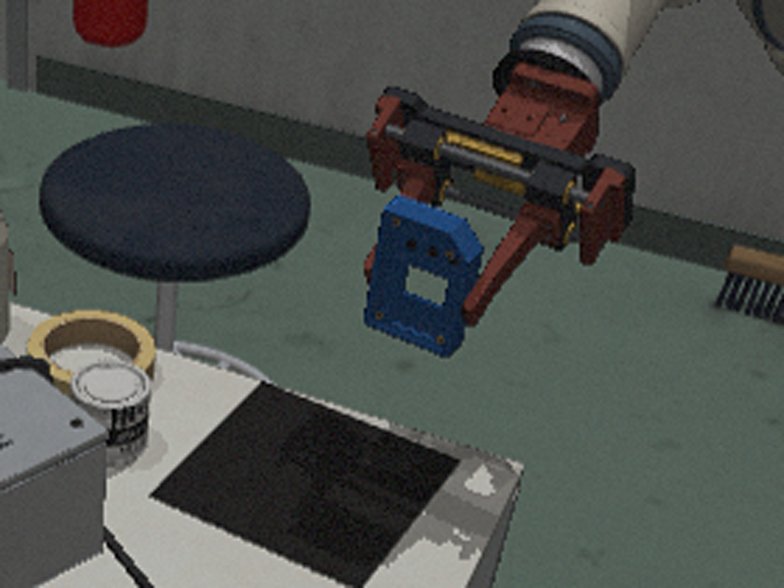

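View pics/t7.png

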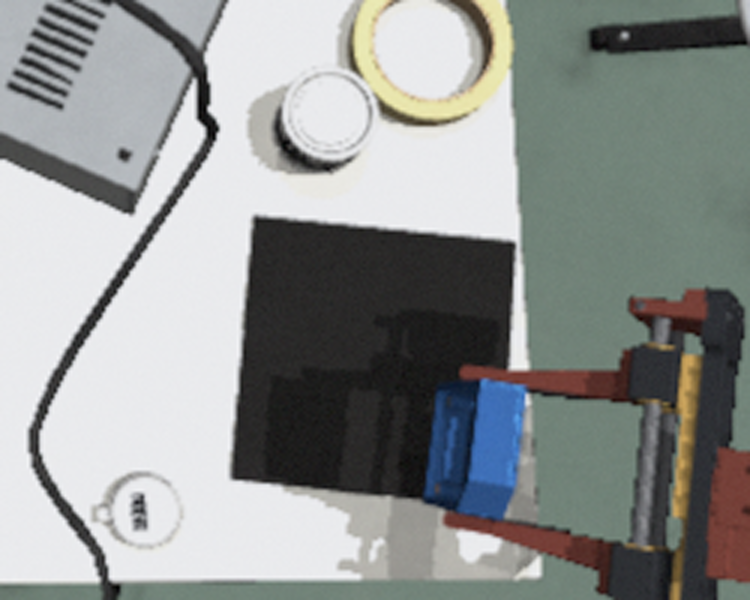

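```bash
python3 - <<'E'
from cfg import *
p=grip2(N,nest(7,-1,24),A2,-1,g2)
w=(np.array([.38,-.02,.38]),p[1])
print(r.inverse_kinematics(*w),r.inverse_kinematics(p[0]+Z*.1,p[1]))
r.reach(*w); st("way")
r.reach(p[0]+Z*.1,p[1]); st("above")
r.servo_line(p[0]+Z*.03,speed=.15); st()
pic("top","t8.png",180,180,250,200,3);pic("side","s8.png",220,200,280,210,2.8)
E
```

```text
[ -9.5226789  -44.7810796  114.44311947   3.17521734  80.50105284
 -95.96224871] [ 20.4619227  -23.27259756 111.17543984 -12.83944172  64.79923371
 -63.63155741]
way clk 15.98 q [ -9.6 -44.7 114.5   3.2  80.6 -95.9] f [-0.2 -0.2 -1.6] op 64.1 tcp [ 0.3802 -0.0202  0.3791]
above clk 16.91 q [ 20.3 -23.2 111.1 -12.8  64.8 -63.7] f [ 0.7  0.4 -0.9] op 64.0 tcp [0.4605 0.1711 0.2782]
 clk 17.52 q [ 20.4 -20.7 116.4 -13.9  57.1 -61.6] f [-0.   1.3 -1.3] op 63.5 tcp [0.4604 0.1715 0.2095]
```

View pics/t8.png

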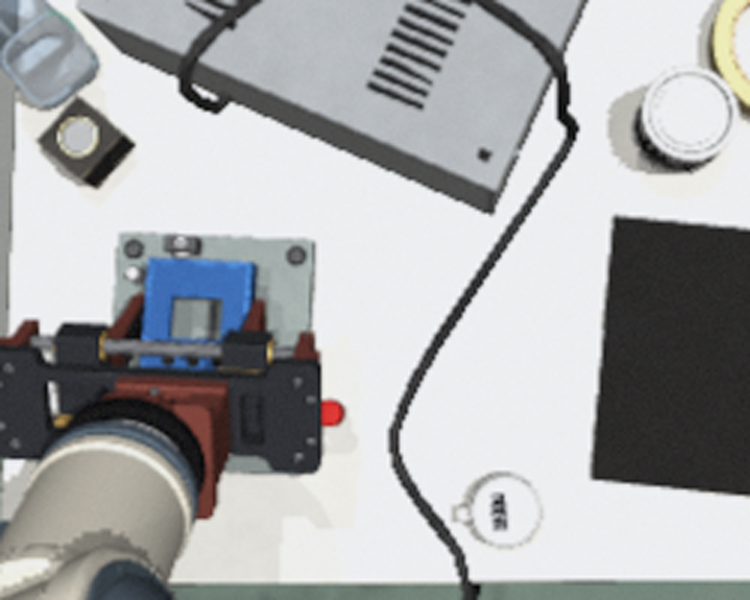

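View pics/s8.png

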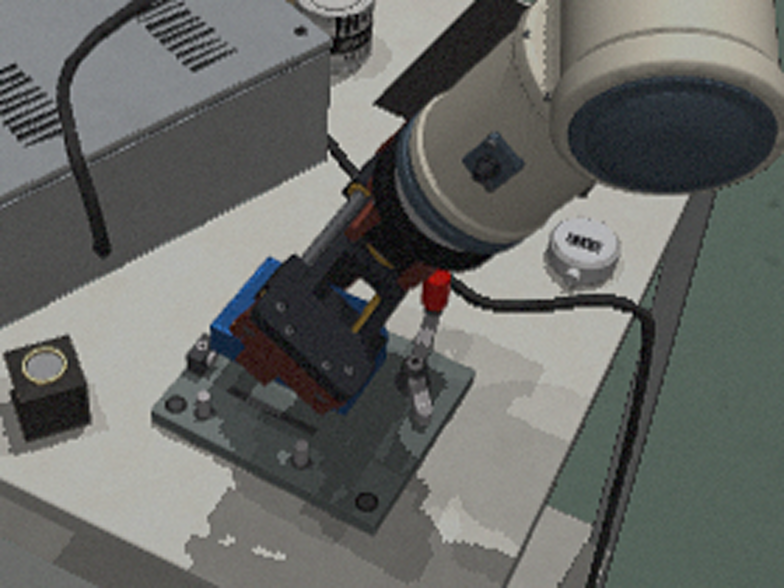

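```bash
python3 - <<'E'
from cfg import *
p=grip2(N,nest(7,-1,23),A2,-1,g2)
r.servo_line(p[0]+Z*.004,speed=.1); st("near")
z=.004
for i in range(8):
    z-=.0008
    r.servo_line(p[0]+Z*z,speed=.02); f=r.sense()["contact_force"]; print(round(z,4),f.round(1))
    if f[2]>4: break
r.let_go(); st("open")
tz=Ro.from_euler('xyz',p[1],degrees=True).as_matrix()[:,2]
r.servo_line(p[0]-tz*.06,speed=.15)
r.servo_line(p[0]-tz*.06+np.array([-.03,0,.1]),speed=.25); st("up")
pic("top","t9.png",180,220,180,135,4);pic("side","s9.png",250,260,180,135,4)
E
```

```text
near clk 18.04 q [ 20.5 -19.1 118.1 -14.4  54.  -60.6] f [ 1.  -1.4 -1. ] op 63.7 tcp [0.4599 0.172  0.181 ]
0.0032 [ 1.1  0.2 -1. ]
0.0024 [-0.2  0.7 -0.5]
0.0016 [-0.  -0.3 -0.7]
0.0008 [ 0.3 -1.1 -1.5]
0.0 [ 0.9  0.3 -0.1]
-0.0008 [-3.2 -1.2  5.9]
open clk 20.12 q [ 20.5 -18.8 118.4 -14.5  53.4 -60.4] f [-0.8 -0.6 -0.6] op 88.1 tcp [0.4599 0.172  0.1762]
up clk 21.25 q [ 24.  -33.3 113.1 -13.8  73.7 -62. ] f [ 0.3 -0.1 -0.8] op 87.5 tcp [0.4002 0.1737 0.3274]
```

View pics/t9.png

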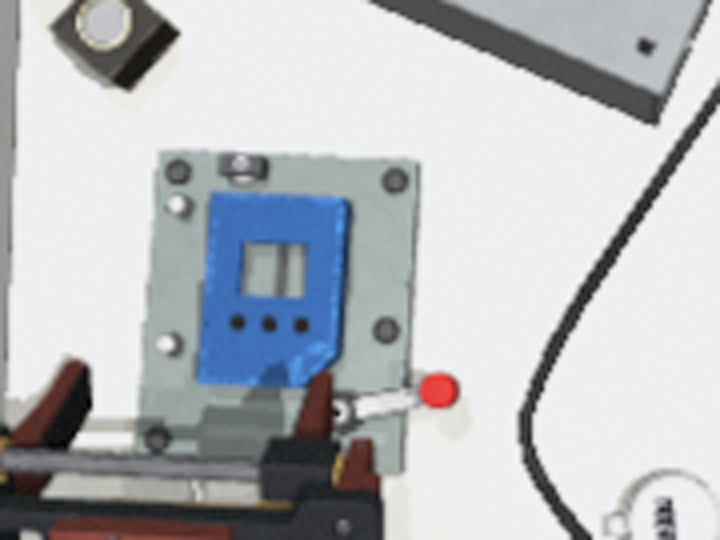

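View pics/s9.png

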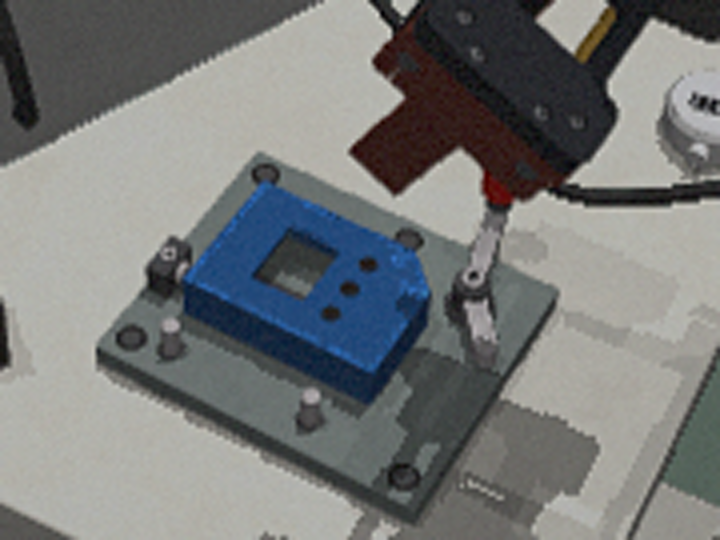

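```bash
cat >> cfg.py <<'E'
def td(x,y,tip,yaw=0.): # tool down at nest coords mm, tip height mm; tool y = nest y rotated by yaw
    return pose(nest(x,y,tip+19),-Z,-h(NYAW+np.pi/2+yaw))
nx=h(NYAW);ny=h(NYAW+np.pi/2)
E
python3 - <<'E'
from cfg import *
a=td(16,-58,60); print(r.inverse_kinematics(*a))
r.reach(*a); r.grab(20); st("above")
r.servo_line(td(16,-58,16)[0],speed=.15); st("down")
r.servo_line(td(16,-48,16)[0],speed=.06)
y=-48
while y<-26:
    y+=1
    r.servo_line(td(16,y,16)[0],speed=.03); f=r.sense()["contact_force"]; fn=f@ny
    if abs(fn)>2.5: print(y,round(f@nx,1),round(fn,1),f[2].round(1))
    if fn<-10: break
st(y)
pic("top","t10.png",180,220,180,135,4);pic("side","s10.png",250,260,180,135,4)
E
```

```text
[ 7.95140763e+00 -1.21534329e-01  9.25476630e+01 -2.54444375e-14
  8.75738713e+01  1.01201408e+02]
above clk 25.11 q [ 8.000e+00 -1.000e-01  9.250e+01  0.000e+00  8.760e+01  1.012e+02] f [ 0.6 -0.5 -0.8] op 0.6 tcp [0.5431 0.1102 0.242 ]
down clk 25.55 q [  8.    1.7  95.4   0.   83.  101.2] f [ 0.8  0.1 -0. ] op 0.4 tcp [0.5429 0.1102 0.1976]
-27 -0.5 -5.3 0.6
-26 -0.9 -8.2 1.8
-26 clk 31.37 q [ 11.1   3.   94.   -0.2  83.1 104.4] f [-1.4 -8.2  1.8] op 0.5 tcp [0.5449 0.1408 0.198 ]
```

View pics/t10.png

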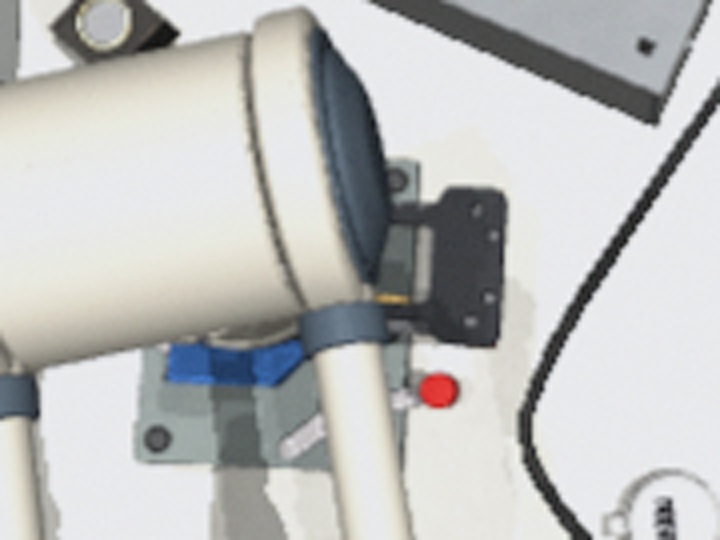

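View pics/s10.png

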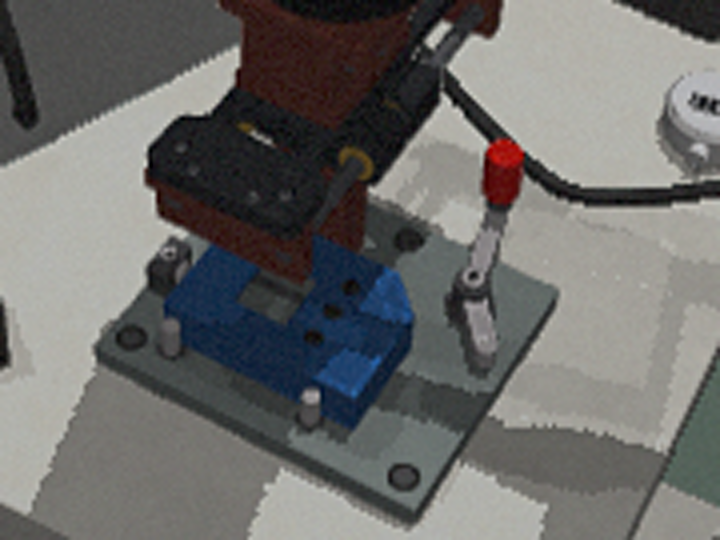

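```bash
python3 - <<'E'
from cfg import *
r.servo_line(td(16,-42,16)[0],speed=.15)
r.servo_line(td(16,-42,55)[0],speed=.2)
r.servo_line(td(-58,22,55)[0],speed=.3)
r.servo_line(td(-58,22,16)[0],speed=.2); st("down")
r.servo_line(td(-46,22,16)[0],speed=.06)
x=-46
while x<-34:
    x+=1
    r.servo_line(td(x,22,16)[0],speed=.03); f=r.sense()["contact_force"]; fn=f@nx
    print(x,round(fn,1),round(f@ny,1))
    if fn<-8: break
st(x)
r.servo_line(td(x-12,22,16)[0],speed=.15)
r.servo_line(td(x-12,22,60)[0],speed=.25)
r.servo_line(td(x-85,-10,70)[0],speed=.3); st("clear")
pic("top","t11.png",180,220,180,135,4);pic("side","s11.png",250,260,180,135,4)
E
```

```text
down clk 32.88 q [ 18.4  -4.8 101.8  -0.   83.1 111.7] f [ 0.1  0.1 -0.1] op 0.4 tcp [0.474  0.1935 0.197 ]
-45 -0.5 -0.5
-44 -0.5 0.7
-43 -0.8 0.6
-42 -5.3 0.1
-41 -9.1 -0.7
-41 clk 34.48 q [ 1.780e+01 -2.500e+00  9.950e+01  1.000e-01  8.330e+01  1.111e+02] f [-9.2 -0.2  6.4] op 0.6 tcp [0.4896 0.1935 0.198 ]
clear clk 35.48 q [ 17.9 -19.5 108.8  -0.   90.7 111.1] f [ 0.9 -0.6  0.1] op 0.6 tcp [0.4037 0.166  0.2513]
```

View pics/t11.png

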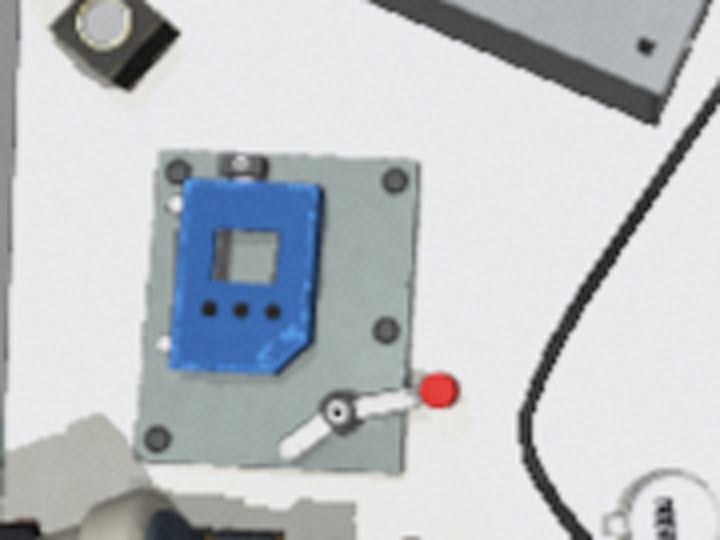

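View pics/s11.png

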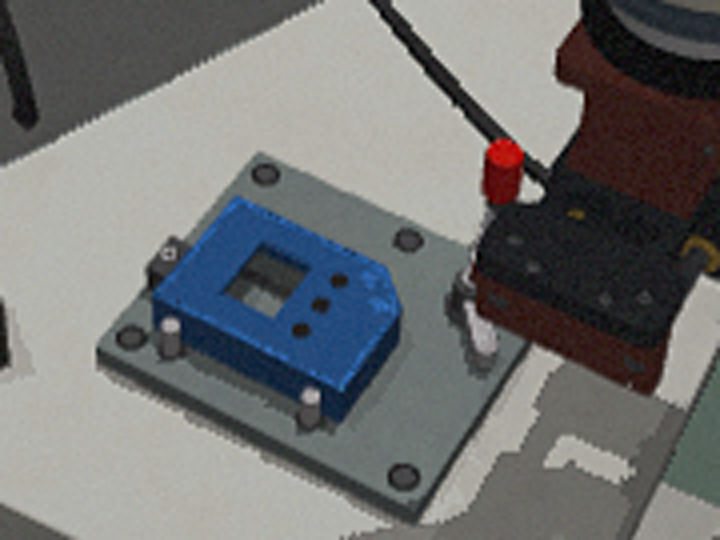

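```bash
python3 - <<'E'
from cfg import *
from fit import *
t=r.snapshot("top");s=r.snapshot("side")
P=np.array([(45,32,34),(45,-32,34),(-45,32,34),(-29,-32,34),(-45,-16,34)])/1e3
ut=un([(185,178),(325,186),(168,371),(313,341),(277,375)],4,(180,220))
us=un([(152,296),(236,197),(345,392),(386,266),(401,297)],4,(250,260))
for v in([(t,P,ut)],[(s,P,us)]):
    p,e=fit(v,[.54,.18,NYAW]); d=np.r_[p[:2],0]-np.r_[NEST,0]
    print("nest xy",(d@nx*1e3).round(1),(d@ny*1e3).round(1),"yaw rel",np.degrees(p[2]-NYAW).round(2),e.round(1).tolist())
# view-specific nest fits
E
```

```text
nest xy 13.8 10.8 yaw rel -0.02 [[0.8, 0.2], [-0.7, -0.4], [1.2, -0.2], [-0.4, 0.3], [-0.5, 0.0]]
nest xy 13.6 13.8 yaw rel 0.78 [[-0.1, 0.1], [-0.6, -0.6], [-0.0, -0.4], [0.2, -0.3], [0.5, 2.5]]
```

```bash
cat >> cfg.py <<'E'
def knob(c,tip=31,flip=0):
    th=np.radians(200)+c
    k=nest(-47+50*np.cos(th),-35+50*np.sin(th),tip+19)
    return pose(k,-Z,(-1)**flip*h(NYAW+th+np.pi/2))
E
python3 - <<'E'
from cfg import *
for fl in(0,1):
  for c in(1.48,.7,-.03): print(fl,c,np.round(r.inverse_kinematics(*knob(c,31,fl)) if r.inverse_kinematics(*knob(c,31,fl)) is not None else np.nan,0))
r.servo_line(td(-50,-60,75)[0],speed=.3)
r.servo_line(td(16,-50,60)[0],speed=.3)
r.servo_line(td(16,-50,16)[0],speed=.2)
r.servo_line(td(16,-28,16)[0],speed=.08); st("pre")
for y in(-27,-26,-25.3):
    r.servo_line(td(16,y,16)[0],speed=.03); f=r.sense()["contact_force"]; print(y,(f@ny).round(1))
    if f@ny<-10:break
r.servo_line(td(16,-45,16)[0],speed=.15)
r.servo_line(td(16,-60,75)[0],speed=.25);st("up")
E
```

```text
0 1.48 [  6.  -8. 103.   0.  85.  -5.]
0 0.7 [  8. -13. 108.  -0.  86.  41.]
0 -0.03 [ 12. -16. 110.  -0.  86.  87.]
1 1.48 nan
1 0.7 [   8.  -13.  108.   -0.   86. -139.]
1 -0.03 [ 12. -16. 110.  -0.  86. -93.]
pre clk 37.29 q [ 1.100e+01  2.900e+00  9.400e+01 -1.000e-01  8.310e+01  1.043e+02] f [ 0.  -5.2  2.3] op 0.6 tcp [0.545  0.1405 0.1992]
-27 -8.2
-26 -12.0
up clk 38.46 q [  7.8  -0.7  91.4   0.   89.1 101. ] f [-0.2  0.5  0.4] op 0.6 tcp [0.5433 0.109  0.2587]
```

```bash
python3 - <<'E'
from cfg import *
p=knob(1.477,70); r.reach(*p); r.let_go()
p=knob(1.477,31); r.servo_line(p[0],speed=.2); st("at knob")
r.grab(12); st("grab")
for c in np.linspace(1.477,.3,9)[1:]:
    p=knob(c); r.servo_line(p[0],p[1],speed=.08); f=r.sense(); print(round(c,2),f["contact_force"].round(1),(f["opening"]*1e3).round(1))
st("part")
pic("top","t12.png",180,220,180,135,4);pic("side","s12.png",250,260,180,135,4)
E
```

```text
at knob clk 41.8 q [  6.2  -7.6 102.8   0.   85.   -5.2] f [-0.3 -0.2  0.5] op 87.8 tcp [0.4909 0.0877 0.2121]
grab clk 42.89 q [  6.2  -7.7 102.8  -0.   84.9  -5.2] f [-1.7 -1.   0.9] op 16.6 tcp [0.4913 0.0876 0.213 ]Traceback (most recent call last):
  File "<stdin>", line 6, in <module>
AttributeError: 'float' object has no attribute 'round'
```

```bash
python3 - <<'E'
from cfg import *
for c in np.linspace(1.477,.3,9)[2:]:
    p=knob(c); r.servo_line(p[0],p[1],speed=.08); f=r.sense(); print(round(c,2),f["contact_force"].round(1),round(f["opening"]*1e3,1))
st("part")
pic("top","t12.png",180,220,180,135,4);pic("side","s12.png",250,260,180,135,4)
E
```

```text
1.18 [-2.1 -2.1  0.8] 16.7
1.04 [-2.  -2.8  0.9] 16.5
0.89 [-3.2 -4.5  0.7] 16.4
0.74 [-2.9 -4.7  0.6] 16.5
0.59 [-3.7 -4.5  2. ] 16.9
0.45 [-5.4 -3.3  1.7] 16.4
0.3 [-5.  -2.4  2.4] 16.9
part clk 45.29 q [  9.6 -15.3 109.3   0.   86.   65.3] f [-5.  -2.4  2.4] op 16.9 tcp [0.4398 0.1089 0.2129]
```

View pics/s12.png

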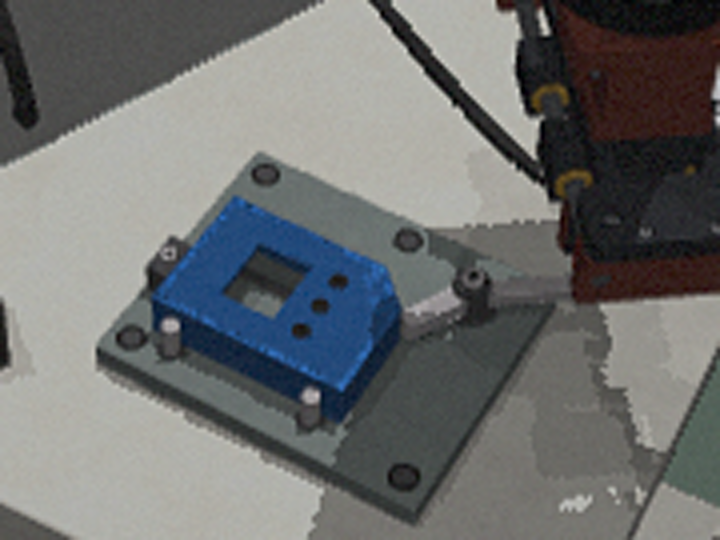

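```bash
python3 - <<'E'
from cfg import *
r.grab(25)
for c in(.2,.12,.06,.02,-.02,-.05,-.08,-.11,-.14):
    p=knob(c); r.servo_line(p[0],p[1],speed=.06); s=r.sense(); f=s["contact_force"]
    th=np.radians(200)+c+NYAW; ft=f@h(th+np.pi/2); fr=f@h(th)
    print(c,"tan",round(ft,1),"rad",round(fr,1),"fz",f[2].round(1),round(s["opening"]*1e3,1))
    if ft>22: break
st()
pic("top","t13.png",180,220,180,135,4);pic("side","s13.png",250,260,180,135,4)
E
```

```text
0.2 tan 0.2 rad 6.4 fz 2.0 16.3
0.12 tan 0.7 rad 6.8 fz 2.2 16.1
0.06 tan 5.5 rad 6.3 fz 3.3 16.2
0.02 tan 9.7 rad 5.1 fz 0.8 16.6
-0.02 tan 14.5 rad 3.9 fz -0.3 16.3
-0.05 tan 18.0 rad 3.2 fz -0.8 16.6
-0.08 tan 21.0 rad 2.1 fz 0.3 16.0
-0.11 tan 23.8 rad 2.1 fz 0.2 16.7
 clk 47.61 q [ 11.9 -15.7 109.7  -0.6  86.   91.3] f [  2.2 -23.8   0.2] op 16.7 tcp [0.4334 0.1241 0.2128]
```

View pics/s13.png

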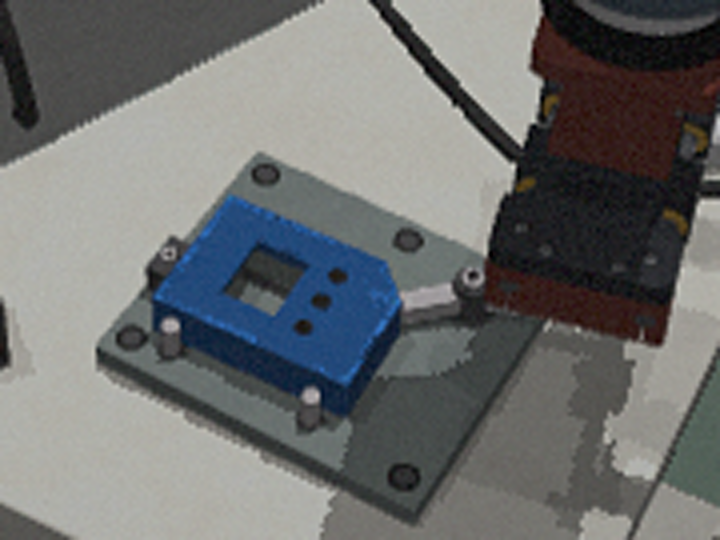

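View pics/t13.png

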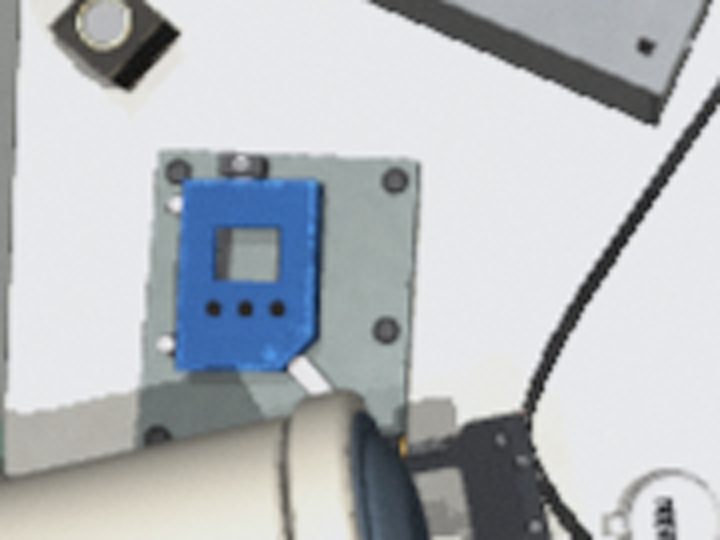

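```bash
python3 - <<'E'
from cfg import *
from fit import *
tc=r.sense()["tcp_pos"]; v=tc-nest(-47,-35); a=np.arctan2(v@ny,v@nx); print("c",(a%(2*np.pi))-np.radians(200),np.hypot(v@nx,v@ny))
t=r.snapshot("top");s=r.snapshot("side")
P=np.array([(45,32,34),(45,-32,34),(-45,32,34),(-29,-32,34),(-45,-16,34)])/1e3
ut=un([(183,179),(321,181),(176,370),(319,336),(283,372)],4,(180,220))
us=un([(152,294),(231,195),(346,388),(388,265),(401,297)],4,(250,260))
for v in([(t,P,ut)],[(s,P,us)]):
    p,e=fit(v,[.54,.18,NYAW]); d=np.r_[p[:2],0]-np.r_[NEST,0]
    print("nest xy",(d@nx*1e3).round(1),(d@ny*1e3).round(1),"yaw rel",np.degrees(p[2]-NYAW).round(2),e.round(1).tolist())
pic("top","t14.png",205,250,75,70,8); pic("side","s14.png",280,300,90,75,8)
E
```

```text
c -0.03650932467743795 0.04969212080425361
nest xy 14.9 9.9 yaw rel 2.53 [[0.7, 0.1], [-0.2, -0.5], [0.8, 0.3], [-0.7, 0.2], [-0.4, -0.2]]
nest xy 14.3 12.8 yaw rel 1.53 [[-0.2, 0.4], [0.2, -0.5], [0.0, -0.2], [-0.5, -0.9], [0.4, 1.6]]
```

View pics/t14.png

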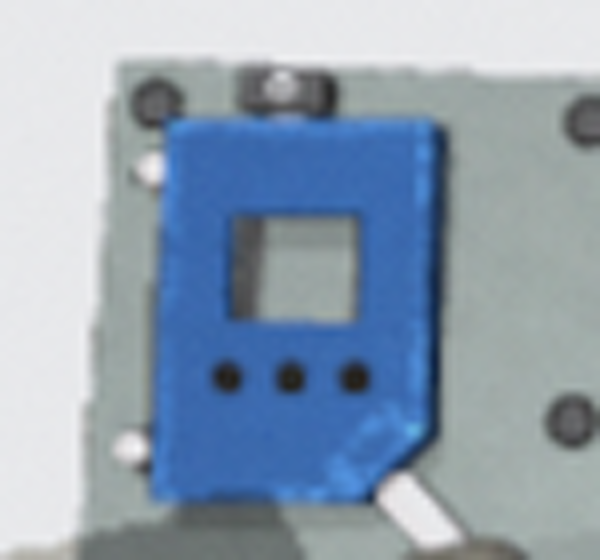

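View pics/s14.png

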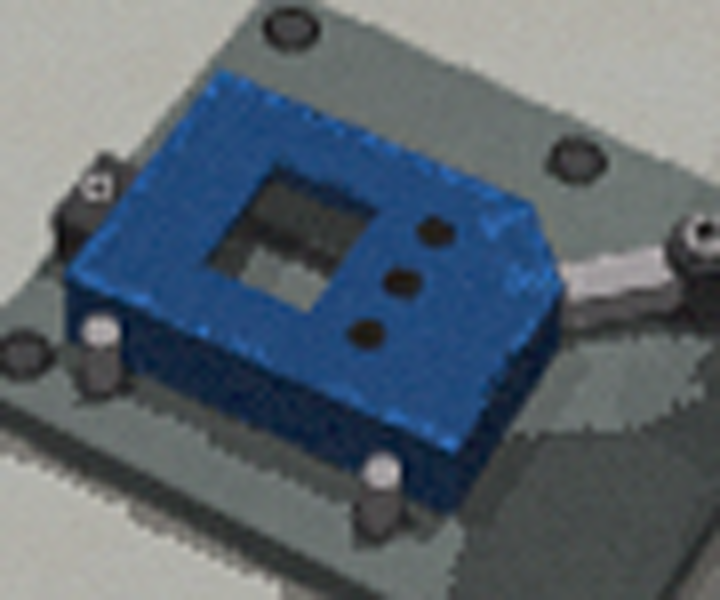

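```bash
python3 - <<'E'
from cfg import *
def cnow():
    tc=r.sense()["tcp_pos"]; v=tc-nest(-47,-35); return (np.arctan2(v@ny,v@nx)%(2*np.pi))-np.radians(200)
for c in(-.02,.04):
    p=knob(c); r.servo_line(p[0],p[1],speed=.06); f=r.sense()["contact_force"]
    th=np.radians(200)+c+NYAW; print(c,"c",cnow().round(3),"tan",round(f@h(th+np.pi/2),1),"rad",round(f@h(th),1))
st()
pic("top","t15.png",205,250,75,70,8); pic("side","s15.png",280,300,90,75,8)
E
```

```text
-0.02 c 0.033 tan 16.6 rad 1.9
0.04 c 0.077 tan 10.9 rad 3.9
 clk 48.41 q [ 11.  -15.7 109.7  -0.3  86.   81.7] f [ -0.1 -11.5  -1.3] op 16.5 tcp [0.435  0.1187 0.2129]
```

View pics/t15.png

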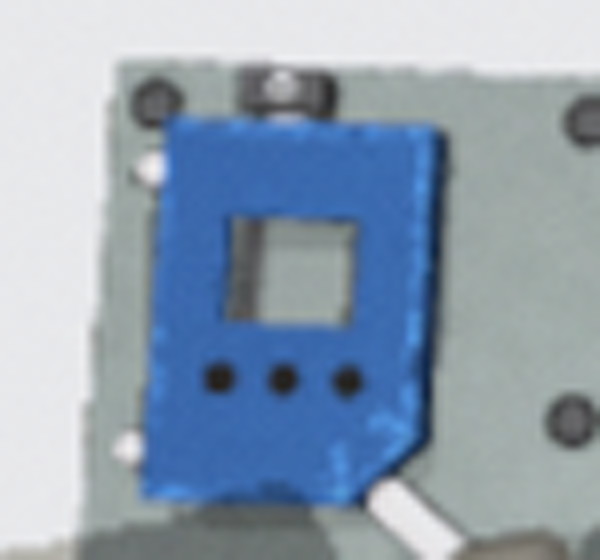

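View pics/s15.png

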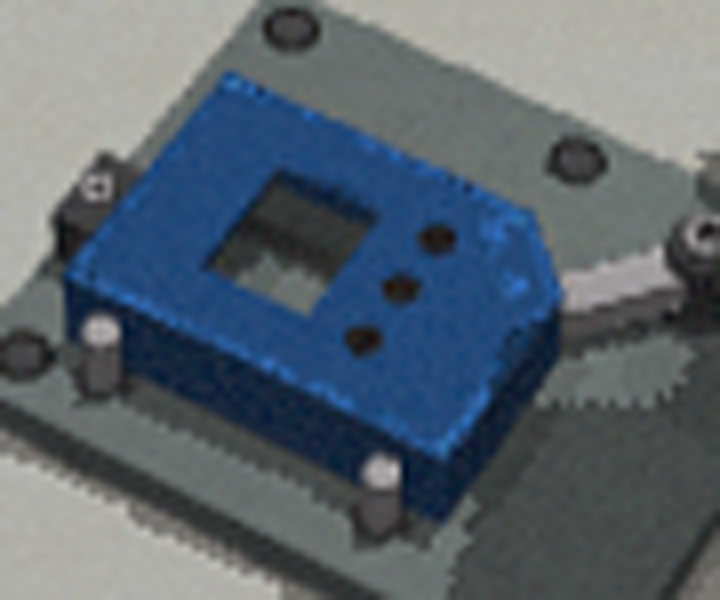

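```bash
python3 - <<'E'
from cfg import *
def cnow():
    tc=r.sense()["tcp_pos"]; v=tc-nest(-47,-35); return (np.arctan2(v@ny,v@nx)%(2*np.pi))-np.radians(200)
for c in(-.02,-.085):
    p=knob(c); r.servo_line(p[0],p[1],speed=.08); f=r.sense()["contact_force"]
    th=np.radians(200)+c+NYAW; print(c,"c",cnow().round(3),"tan",round(f@h(th+np.pi/2),1),"rad",round(f@h(th),1))
r.let_go(); st("rel")
r.servo_line(p[0]+Z*.045,speed=.25); st("up")
pic("top","t16.png",205,250,75,70,8); pic("side","s16.png",280,290,100,75,7)
E
```

```text
-0.02 c 0.025 tan 14.5 rad 4.1
-0.085 c -0.023 tan 21.1 rad 2.8
rel clk 50.18 q [ 12.  -15.7 109.7   0.   86.   90.1] f [ 0.5 -0.6  0.3] op 87.7 tcp [0.4326 0.1264 0.213 ]
up clk 50.52 q [ 12.  -17.3 106.2   0.   90.9  90.1] f [-0.1  0.8  0. ] op 87.8 tcp [0.433  0.1265 0.2596]
```

View pics/t16.png

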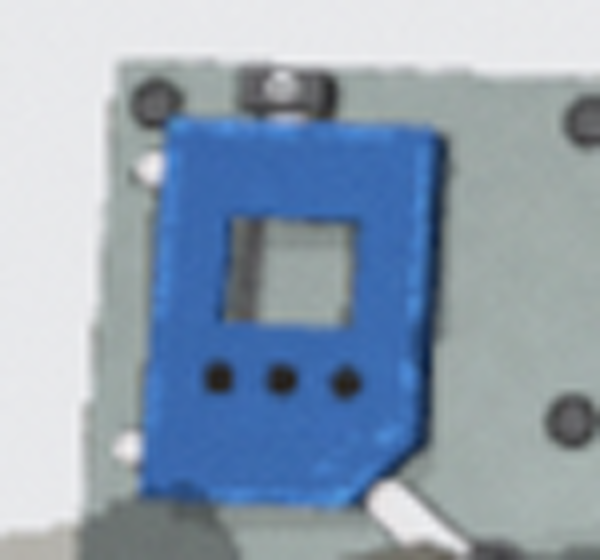

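View pics/s16.png

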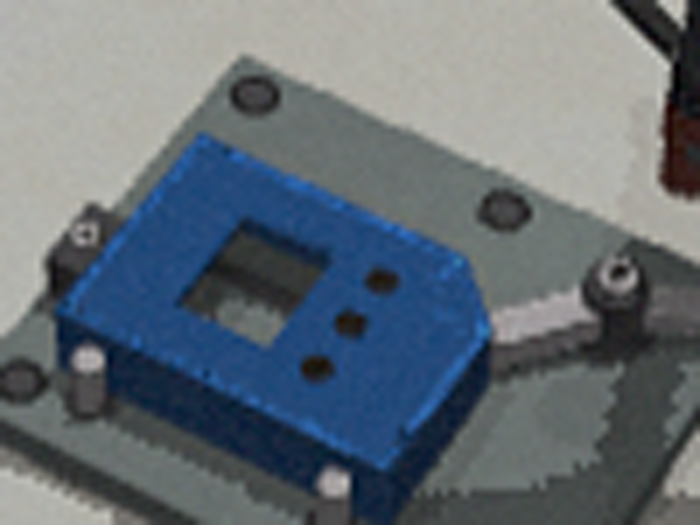

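```bash
python3 - <<'E'
from cfg import *
r.reach(*td(10,-140,85)); st("away")
pic("top","t17.png",200,240,110,105,6); pic("side","s17.png",270,280,140,105,5)
E
```

```text
away clk 51.23 q [-0.6 -4.  93.9  0.  90.3 92.7] f [-0.1  0.1 -0.3] op 87.6 tcp [0.5323 0.0284 0.2656]
```

View pics/t17.png

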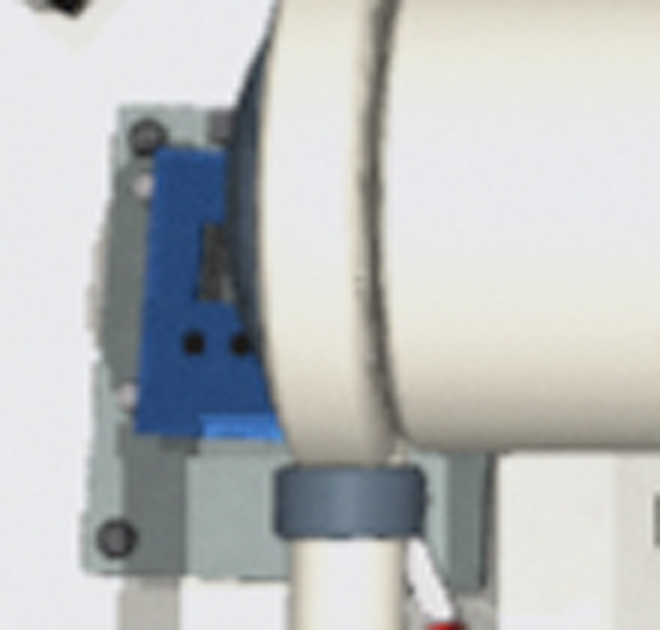

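View pics/s17.png

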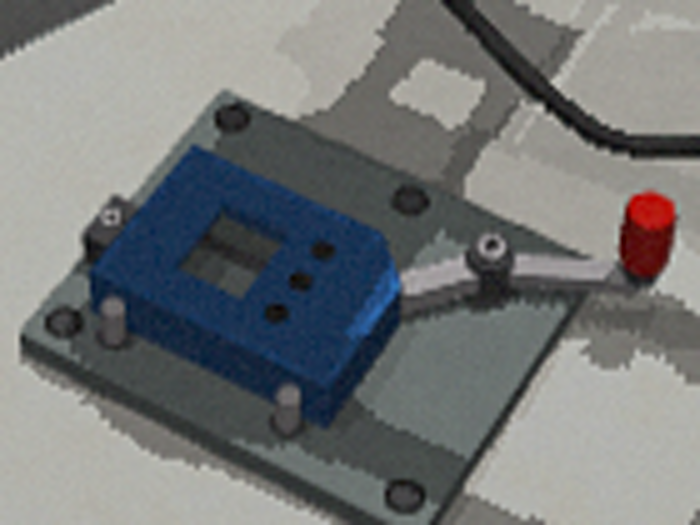

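```bash
python3 - <<'E'
from cfg import *
from fit import *
s=r.snapshot("side")
us=un([(45+0,0)],5,(270,280))
k=back(s,un((650,207),5,(270,280)),.056); pv=back(s,un((491,245),5,(270,280)),.032)
v=k-pv;v[2]=0;print("knob",k,pv,np.hypot(*v[:2]),"c",(np.arctan2(v@ny,v@nx)%(2*np.pi))-np.radians(200))
P=np.array([(45,32,34),(45,-32,34),(-45,32,34),(-29,-32,34),(-45,-16,34)])/1e3
u=un([(92,275),(195,146),(321,396),(386,239),(401,275)],5,(270,280))
p,e=fit([(s,P,u)],[.54,.18,NYAW]); d=np.r_[p[:2],0]-np.r_[NEST,0]
print("nest xy",(d@nx*1e3).round(1),(d@ny*1e3).round(1),"yaw rel",np.degrees(p[2]-NYAW).round(2),e.round(1).tolist())
for c in(0,.05,.1,.15):
    th=np.radians(200)+c; print(c,((proj(s,nest(-47+50*np.cos(th),-35+50*np.sin(th),56)[None])-(270,280)+.5)*5-.5).round(0))
E
```

```text
knob [0.43628688 0.117852   0.056     ] [0.48147731 0.13800438 0.032     ] 0.04948023230702962 c 0.12713286526613832
nest xy 12.9 15.5 yaw rel -0.63 [[-0.8, -0.6], [-0.0, 0.1], [1.1, -0.3], [-0.4, -0.2], [0.3, 3.3]]
0 [[653. 219.]]
0.05 [[653. 214.]]
0.1 [[653. 208.]]
0.15 [[653. 202.]]
```

```bash
cat >> cfg.py <<'E'
def two(bx,by,psi,tip):
    a=np.radians(psi); return pose(nest(bx-47.5*np.cos(a),by-47.5*np.sin(a),tip+19),-Z,h(NYAW+a))
E
python3 - <<'E'
from cfg import *
p=two(3,-50,27,75); r.reach(*p); 
p=two(3,-50,27,18); r.servo_line(p[0],speed=.25); st("down")
p=two(3,-34,27,18); r.servo_line(p[0],speed=.1); f=r.sense()["contact_force"];print((f@ny).round(1))
pic("side","s18.png",250,260,180,135,4)
y=-34
while y<-24:
    y+=1.5
    r.servo_line(two(3,y,27,18)[0],speed=.05); s=r.sense(); f=s["contact_force"];print(y,(f@nx).round(1),(f@ny).round(1),s["torque"].round(2))
    if f@ny<-7: break
st()
pic("side","s19.png",250,260,180,135,4)
E
```

```text
down clk 53.42 q [  7.6  -7.4 103.9   0.   83.6 -16.1] f [-0.2  0.2  0.6] op 87.8 tcp [0.4868 0.0996 0.1995]
0.3
-32.5 0.7 -0.2 [-0.02 -0.07  0.06]
-31.0 -0.8 -1.7 [-0.3  -0.06  0.07]
-29.5 -1.3 -6.3 [-1.07  0.05 -0.01]
-28.0 -2.6 -11.2 [-1.73  0.13 -0.19]
 clk 54.77 q [ 10.   -6.4 103.   -0.3  83.5 -13.6] f [ -3.2 -11.    3. ] op 87.7 tcp [0.4883 0.12   0.2   ]
```

View pics/s19.png

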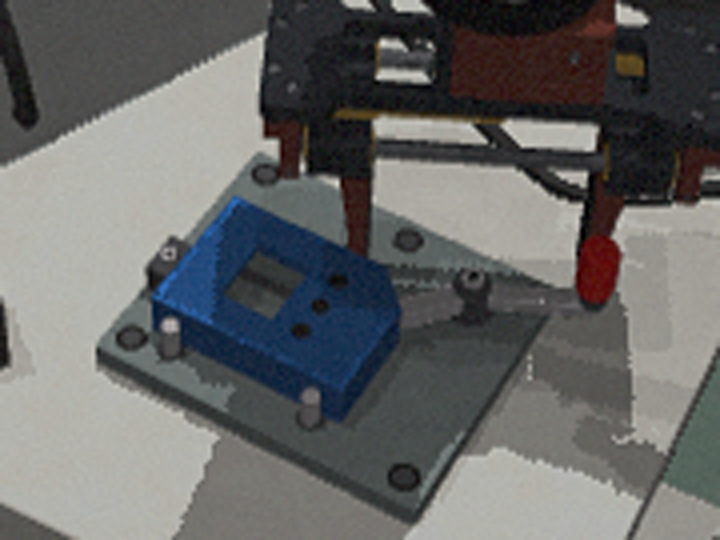

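```bash
python3 - <<'E'
from cfg import *
for psi in(25.,23.,21.5,20.):
    p=two(3,-28,psi,18); r.servo_line(p[0],p[1],speed=.05); s=r.sense(); f=s["contact_force"];print(psi,(f@nx).round(1),(f@ny).round(1),s["torque"].round(2),s["orientation"][2].round(2),p[1][2].round(2))
    if np.linalg.norm(f[:2])>38: break
st()
pic("side","s20.png",250,260,180,135,4)
E
```

```text
25.0 -1.4 -10.5 [-1.65  0.35 -0.44] 111.63 111.75
23.0 -2.5 -10.7 [-1.7   0.44 -0.35] 109.64 109.75
21.5 -1.9 -16.3 [-2.39  0.45  0.72] 108.23 108.25
20.0 0.1 -24.9 [-3.74  0.32  1.28] 106.71 106.75
 clk 55.83 q [ 10.6  -6.5 103.1  -0.7  83.6  -6.1] f [ -1.3 -24.9   2.5] op 88.1 tcp [0.4865 0.1232 0.1999]
```

View pics/s20.png

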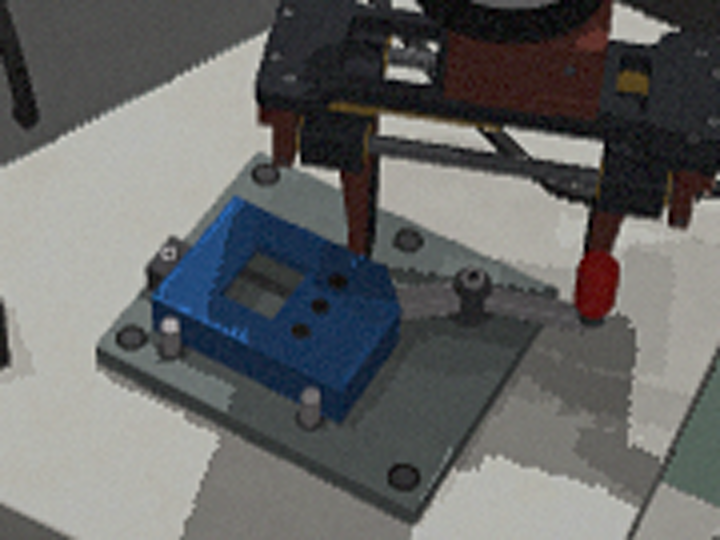

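```bash
python3 - <<'E'
from cfg import *
from fit import proj
s=r.snapshot("side")
for c in(-.06,0,.05,.1,.15):
    th=np.radians(200)+c; print(c,((proj(s,nest(-47+50*np.cos(th),-35+50*np.sin(th),56)[None])-(250,260)+.5)*4-.5).round(0))
for psi in(19.,18.):
    p=two(3,-28,psi,18); r.servo_line(p[0],p[1],speed=.05); s=r.sense(); f=s["contact_force"];print(psi,(f@nx).round(1),(f@ny).round(1),s["torque"].round(2))
    if np.linalg.norm(f[:2])>38: break
# retreat straight back -y
p=two(3,-48,psi,18); r.servo_line(p[0],speed=.15)
r.servo_line(p[0]+Z*.06,speed=.3); st("up")
pic("side","s21.png",250,260,180,135,4)
E
```

```text
-0.06 [[601. 261.]]
0 [[602. 255.]]
0.05 [[602. 251.]]
0.1 [[602. 246.]]
0.15 [[602. 241.]]
19.0 1.3 -30.1 [-4.65  0.21  1.6 ]
18.0 1.0 -35.6 [-5.53  0.11  1.84]
up clk 57.06 q [ 8.8 -9.8 99.6  0.  90.  -6. ] f [-0.4  0.6  0.3] op 87.7 tcp [0.4852 0.1097 0.2621]
```

View pics/s21.png

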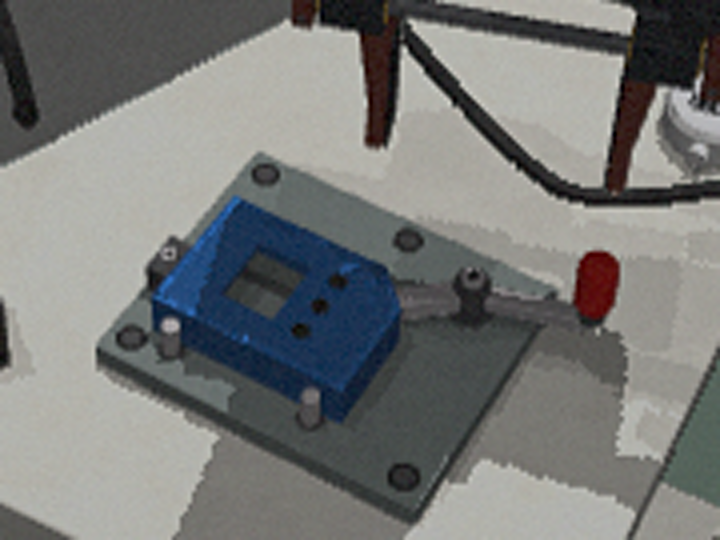

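```bash
python3 - <<'E'
from cfg import *
s=r.sense()
r.reach(np.array([.42,-.12,.33]),s["orientation"]); st("away")
pic("top","t22.png",205,245,100,100,6); pic("top","t22f.png")
E
```

```text
away clk 58.08 q [-2.040e+01 -2.060e+01  1.017e+02  1.000e-01  9.890e+01 -3.520e+01] f [ 0.  -0.9 -0.3] op 88.0 tcp [ 0.4202 -0.1194  0.3289]
```

View pics/t22.png

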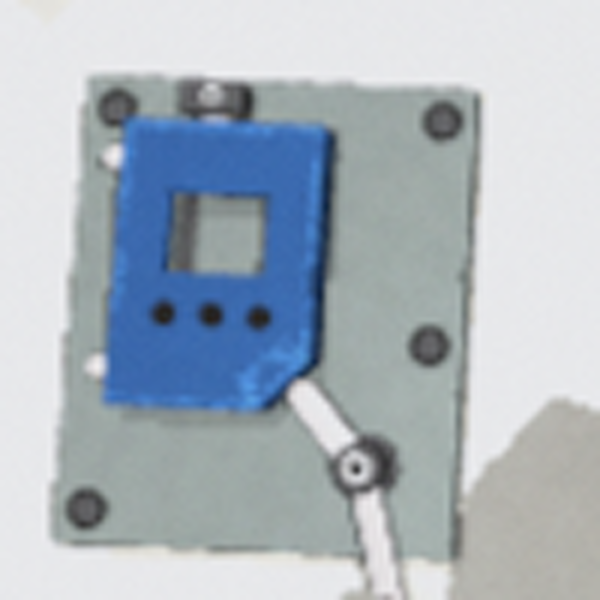

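View pics/t22f.png

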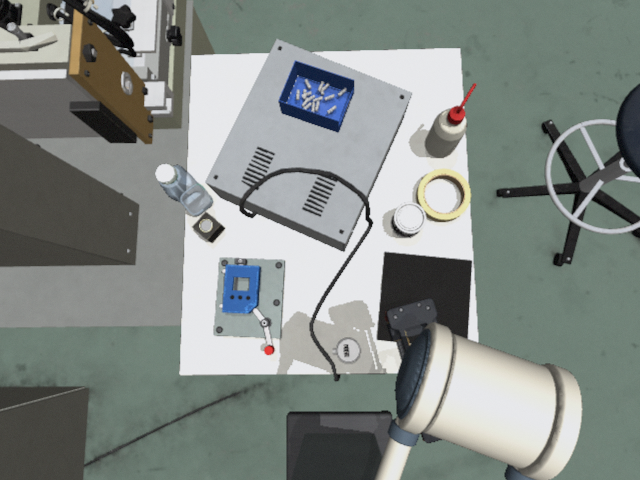

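```bash
python3 - <<'E'
from cfg import *
print(r.hand_in()); 
E
```

```text
the job is handed in; nothing more can be done
None
```

The cover is face up on the nest, home against both dowels and the end stop, and the lever is shut with its nose on the cut corner. I handed the job in at about 58 s on the robot's clock.

**What I did:**
1. I gripped the cover across its 64 mm, stood it on its -y end on the mat, then gripped it again from the face side. I laid it face up, a little short of home.
2. With the lever open I pushed it against the dowels, then the end stop, then the dowels again, with about 8–12 N. Then I swung the lever shut by its knob.

**What went wrong:**
- **First shutting failed:** with the knob gripped, the nose dragged the cut corner and turned the cover about 2.5° off the near dowel. When I let go, the lever sprang back to about 0.1 rad, and the cover went back to about square.
- **How I mended it:** I kept one open finger against the cover's -y side and turned the other finger against the knob. That shut the lever with the cover held on both dowels. The lever was not opened fully again before this, so this last hold on the cover came with it nearly shut.

**Last checks:**
- **Cover:** by eye in the last pictures it lies flat and square, touching both dowels and the end stop. I took no fresh position fit after the final shutting.
- **Earlier fits:** after the pushes, the two cameras disagreed by about 3 mm in y (10.8 and 13.8 mm, against 13 mm for home). They agreed in x, at about 13.7 mm against 14 mm.
- **Lever:** about 0 rad, judged from the knob's place in the side picture, and it stayed there after I let go.
- **Other things:** the tin, loupe, counter and tape roll look unmoved in the last top picture, and the arm stood clear.
- **Forces:** the highest wrist force I read was about 36 N, through the fingertips in the final shutting.

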